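# Stand the alignment pin on the slide and run it home

### The job

Take the longer of the two steel alignment pins out of its sloping rest and, leaving the carriage where it is at the right-hand end of its rail, stand the pin upright on its foot in the middle of the round seat on the carriage; let go and watch for two seconds that it stands by itself without wobbling. Then slide the carriage by its lug fully home against the stop at the other (left) end of the rail, smoothly enough that the pin is still standing on the middle of the seat, and let go. Leave the shorter pin in its rest and do not knock over or push away the things round about.

Things in the scene. Friction and masses are not known exactly. Their poses are not given: they have to be found in the camera images.
- long_pin_mid (a point): the longer pin, bare steel, 100 mm long, about 0.1 kg; this point is on its axis half-way along. z axis: along the pin from foot to head (straight up when it stands). From the foot: round foot 22 mm across, 7 mm thick; plain 12 mm round shaft from 12 to 89 mm; then a 16 mm head with a blunt point at 100 mm. Lies in its rest, 30 degrees above level, head up
- long_pin_foot (a point): centre of the flat underside of the longer pin's foot, 50 mm from long_pin_mid; z axis along the pin towards the head. At the start the head points roughly away from the robot and long_pin_mid is 66 mm above the bench
- long_pin: the longer pin as a solid; origin and axes as long_pin_foot
- short_pin_mid (a point): the shorter pin, the same shape but 70 mm long; this point is half-way along it. It lies in a similar, shorter rest and stays there. Which of the two rests stands left or right varies.
- long_rest_site (a point): the longer pin's fixed rest: on its underside, below the pin's middle, x level the way the head points; 46 mm wide. Two U forks (34 mm wide, 6 mm thick, cheeks 8 mm past the shaft's axis) carry the shaft 18 and 86 mm from the foot's end: about 60 mm of shaft between is free to grip from above, 50 mm over the base. The pin lifts straight up and out
- seat (a point): centre of the top of the round dark steel seat (32 mm in diameter, 4 mm high) on the carriage, 42.5 mm above the bench; it moves with the carriage. Its y axis points along the rail the way the carriage has to slide. The carriage block under it is 60 mm across and 104 mm along the rail.
- lug (a point): middle of the dark upright lug by which the carriage is moved: 12 mm thick along the rail, 26 mm wide across it, its top 15 mm above this point and 74.5 mm above the bench, rising 38 mm above the 20 mm wide arm that carries it. It stands 100 mm from the seat on the robot's side (along the seat's -x). Pinch it from above, fingers closing along the rail
- rail_home (a point): where the seat's centre will be when the carriage is home; fixed to the rail. The rail is fixed to the bench, 300 mm long, runs roughly left-right, with a block 34 mm high at each end.
- carriage (a joint): position of the carriage along the rail in m: 0 at the right-hand end, 0.16 home against the left-hand stop; grows towards the robot's left (+y). Starts between 0 and 0.03. It slides with a light friction of about 1.5 N and stays where it is left.
- loupe: black standing loupe, 37 mm in diameter, 40 mm high, a bystander; origin at its underside
- tape_roll: yellow roll of tape, 57 mm in diameter, 19 mm high, a bystander; origin at its underside

How it is judged (in metres and radians):
On the way, in this order (a step that is already met when the one before it is completed fails the run):
1. the long pin stands upright by itself in the middle of the seat, untouched and without wobble for a second, the carriage still near the right-hand end (angle between long_pin_mid's own z axis and vertical below 0.035 rad and horizontal distance between long_pin_foot and seat below 0.008 m and z of long_pin_foot in the frame of seat between -0.003 and 0.003 m and contact force between the fingers and long_pin below 0.05 N and angular speed of long_pin below 0.15 rad/s and value of joint carriage below 0.06 m), for 1 s.
2. the carriage has been slid home with the pin still standing (value of joint carriage above 0.153 m and angle between long_pin_mid's own z axis and vertical below 0.1 rad), for 0.2 s.
At the end, for the whole second after the job is handed in: The longer pin stands free and at rest on the seat, upright within 2 degrees, its foot flat on the seat (within 3 mm in height) and within 8 mm of the seat's centre; the carriage is within 7 mm of its left-hand stop; the shorter pin has not moved by more than 12 mm from where it lay in its rest (angle between long_pin_mid's own z axis and vertical below 0.035 rad and horizontal distance between long_pin_foot and seat below 0.008 m and z of long_pin_foot in the frame of seat between -0.003 and 0.003 m and contact force between the fingers and long_pin below 0.05 N and angular speed of long_pin below 0.15 rad/s and linear speed of long_pin below 0.02 m/s and value of joint carriage above 0.153 m and distance of short_pin_mid from where it was at the start of the episode below 0.012 m); the robot touches nothing.
It fails at once if the loupe or the tape roll is knocked over or pushed more than 40 mm (distance of any of loupe, tape_roll from where it was at the start of the episode above 0.04 m or angle between loupe's own z axis and vertical above 0.5 rad).
It also fails if it takes over 59 s, if anything falls off the work surface, if the arm or the gripper's body presses on something with over 40 N, if the wrist force passes 120 N, or if a joint passes its speed limit or range.

### The arm

A 6-joint arm with a two-finger parallel gripper is mounted at the origin on a cart in front of the work surface, level with it; the furniture and walls round the work are solid. World frame = base frame: x ahead of the robot, y to its left, z up, the work surface at z = 0. Lengths are in mm, angles in rad, forces in N, time in s.
With the tool pointing down it reaches from about 300 to 825 mm from the base axis. Payload 5.4 kg.
Tool frame: the origin (TCP) lies at the very end of the fingers, on their centre line; the grasp point (between the pads) lies grip_point_offset behind it (grip_point_offset is the distance from the TCP to the grasp point, in mm); z points along the fingers, y is the line along which they close (so a half turn about z gives the same grasp; the last joint's range is limited). The gripper opens to 92 mm and grips with 3 to 60 N. Pads are 20 mm wide; open, the fingers measure 128 mm over their backs; the gripper's body (75 mm by 189 mm) begins 69 mm behind the grasp point.
Start: joints at [-1.322, 0.158, 1.597, -0, 1.386, -0.21], TCP at [254.627, -515.53, 214.601] pointing down, gripper open.
Joint ranges: [-2.91, 2.91], [-0.94, 2.29], [0.18, 2.7], [-1.29, 4.43], [0.17, 2.64], [-3, 3]. Speed limits (rad/s): [2.57, 2.57, 3.14, 3.14, 3.14, 3.14].

### API

Orientations are given as a 3x3 rotation matrix whose columns are the frame's x, y, z axes.
In Python, from rig import state, camera, camera_model, finish_job, cut_out, grip_point_offset gives the robot as it stands.
- The arm moves only by the tool step_arm, never from a script. Its argument "targets" is a list of rows, each a list of 3 entries, a list of its own where there are three numbers: the shift along the tool's x, y, z in m, then the turn about the tool's z in degrees, then the closure, from 0 (fully open) to 1 (shut). In form: [[[tx, ty, tz], twist, hand], ...]. A call has 1 to 20 rows; each row is the pose to reach, as a shift and turn from the pose commanded when the call began, along the tool's axes at that moment; what a row does not reach only later rows make up. A row lasts 1/12 s, in which the tool goes at most 41.7 mm and 7.16 degrees, less where a joint would pass 70% of its speed; a pose out of reach is approached as far as the arm can. A call with a gripper value outside its range is refused whole. The fingers move at their own pace and stop on an object; "newtons" is the grip in N (left out, the last holds). Time passes only in rows, so rows that repeat a pose let the fingers close. It gives the time, the measured TCP pose, the force, the opening and the grip force at its end, in the units of the state.
- state(): the state, without advancing time (a new reading comes with each control period).
- camera(name): name is "side" or "top"; returns (picture, depth): 420x560x3 uint8, red, green, blue; 420x560 float32, mm along the optical axis (not along the pixel's ray), 0 where there is no reading.
- camera_model(name): a dict with "K" (3x3 intrinsics, pixels), "extrinsics" (4x4, takes a point from camera to world coordinates). Camera axes: x right, y up, looking along -z (the intrinsics and any distortion apply to the point x, -y, -z); pixel columns grow to the right and rows downward; lengths in mm; the calibration is good to about 2 mm. A picture is of the moment at which its call begins. camera_model takes no time and is no camera call.
- finish_job(): hands the job in; it is judged then, once.
Trained networks look in the newest picture that a camera, given by its name, has taken for a name from the list of things; names that differ only in an ending like _2 or _b are one class to them, and where a whole thing is asked for, a point or a joint stands for the part that bears it (a point fixed in the world has none). Each returns a list of dicts, best first, with "p" (0 to 1); they miss things now and then, are a little off and sometimes report something else, mostly with a low value. They report only what shows in the picture. A call takes as long as a camera call.
- cut_out(camera, target): "pixels" (420x560 bool, what is visible of it) and "extent" ([left, top, width, height] in pixels, round what is visible of it).
The state is a dict: "clock": time; "joint_positions": joint angles; "joint_vel": joint speeds; "joint_torque": joint torques, N m; "ee_pos": TCP position; "tcp_rot": TCP orientation; "force": force on the tool from outside, world axes, zero at the start; "torque": the same for the moment, N m; "finger_gap": finger opening in mm; "gripper_force": force on a finger pad.
Only numpy, scipy, OpenCV 4.12 (cv2) and the standard library are available. Lean on these libraries where they do the work, as an engineer would, in place of code of your own. Each camera call takes 0.05 s, during which the arm holds its last target. There are 200 camera calls.

## Working session

There is one attempt and no reset: what is moved stays moved. The work goes in short steps, Python scripts to look and compute and a tool call to move; the robot and the scene stay as the last step left them, time stands still between calls to the robot, and variables do not carry over. Pictures are saved under pics/ and viewed, at most 10 in all, crops included, and the job is handed in when it is done.

Besides the shell and the picture viewer there is one more tool, called after "Call:" as name(argument=value, ...), one argument or row to a line, values as JSON. step_arm: Moves the arm, as the interface text tells. Its arguments: {"type":"object","properties":{"targets":{"type":"array"},"newtons":{"type":"number"}},"required":["targets"]}

```bash
mkdir -p pics; cat > h.py <<'E'
import numpy as np,cv2
from rig import *
def pts(cam,depth,mask=None):
    m=camera_model(cam);K=np.array(m["K"]);E=np.array(m["extrinsics"])
    ok=depth>0
    if mask is not None: ok&=mask
    v,u=np.nonzero(ok);d=depth[v,u]
    p=np.stack([(u-K[0,2])/K[0,0]*d,-(v-K[1,2])/K[1,1]*d,-d,np.ones_like(d)])
    return (E@p)[:3].T,u,v
E
python3 - <<'E'
from h import *
s=state();print(s["clock"],s["ee_pos"],s["tcp_rot"],s["finger_gap"],grip_point_offset)
ims=[]
for c in("top","side"):
    im,d=camera(c);ims.append(im);np.savez("s_"+c,im=im,d=d)
    m=camera_model(c);print(c,{k:(np.round(v,3).tolist() if k in("K","extrinsics") else v) for k,v in m.items()})
    for t in("long_pin","short_pin_mid","seat","lug","loupe","tape_roll"):
        r=cut_out(c,t)
        for x in r[:2]:
            P,u,v=pts(c,d,x["pixels"]);
            print(t,round(x["p"],2),x["extent"],np.median(P,0).round(1) if len(P) else None,P.min(0).round() if len(P) else None,P.max(0).round() if len(P) else None)
        if r: np.save(f"m_{c}_{t}",r[0]["pixels"])
    cv2.imwrite(f"pics/{c}0.png",im[:,:,::-1])
E
```

```text
0.0 [ 254.47115287 -514.91933471  213.61146529] [[ 8.96565269e-01  4.42911361e-01 -4.95155989e-04]
 [ 4.42911488e-01 -8.96563486e-01  1.82489715e-03]
 [ 3.64328901e-04 -1.85544968e-03 -9.99998212e-01]] 91.74020709708032 18.700000000000003
top {'K': [[412.867, 0.0, 279.796], [0.0, 412.867, 207.907], [0.0, 0.0, 1.0]], 'extrinsics': [[0.007, 0.988, -0.156, 375.026], [-1.0, 0.008, 0.009, -64.181], [0.01, 0.156, 0.988, 1081.445], [0.0, 0.0, 0.0, 1.0]]}
long_pin 0.52 [326.4, 207.1, 9.9, 37.0] [ 498.6 -198.1   73. ] [ 450. -208.   46.] [ 540. -191.   96.]
short_pin_mid 0.53 [391.4, 214.3, 3.4, 31.6] [ 480.  -349.9   66.3] [ 453. -377.    2.] [ 518. -342.   89.]
seat 0.91 [211.4, 149.2, 40.4, 54.3] [651.7  64.2  38.1] [551.   7.  -3.] [698. 113.  78.]
lug 0.72 [206.0, 149.1, 43.0, 53.8] [652.6  64.3  38.2] [549.   5.  -3.] [698. 111.  78.]
loupe 0.46 [349.1, 261.2, 15.7, 16.9] [ 391.7 -269.3   36.3] [ 374. -287.   -1.] [ 410. -255.   45.]
tape_roll 0.63 [254.6, 258.0, 19.3, 24.3] [382.9 -32.7  18.2] [358. -58.  -0.] [411.  -7.  23.]
side {'K': [[396.895, 0.0, 277.449], [0.0, 396.895, 207.377
[... 367 characters left out ...]

short_pin_mid 0.63 [267.2, 178.4, 57.3, 28.0] [640.7  59.5  39.5] [ 550.  -28. -805.] [1220. 2098.   77.]
seat 0.9 [267.2, 181.0, 57.3, 26.6] [638.6  60.9  39.6] [ 548.    0. -805.] [1220. 2098.   77.]
seat 0.41 [218.0, 271.0, 23.0, 33.4] [ 389.3 -283.    28.6] [ 373. -293.   -0.] [ 417. -189.   42.]
lug 0.74 [265.0, 179.1, 60.2, 28.6] [639.8  59.7  39.4] [ 548.    0. -805.] [1220. 2098.   77.]
lug 0.32 [220.9, 271.8, 21.3, 33.2] [ 389.4 -283.6   29.8] [ 373. -293.   -0.] [ 420. -192.   42.]
loupe 0.81 [219.8, 273.7, 25.5, 29.0] [ 389.1 -283.6   30.8] [ 373. -293.    1.] [ 413. -197.   42.]
tape_roll 0.79 [194.1, 222.8, 24.5, 22.6] [381.  -46.4  15.2] [ 355.  -62. -796.] [ 502. 1657.   21.]
```

```bash
python3 - <<'E'
from h import *
t=np.load("s_top.npz");s=np.load("s_side.npz")
a=cv2.resize(t["im"][130:290,190:420,::-1],None,fx=3.4,fy=3.4,interpolation=3)
b=cv2.resize(s["im"][150:320,170:380,::-1],None,fx=3.5,fy=3.5,interpolation=3)
cv2.imwrite("pics/a.png",a);cv2.imwrite("pics/b.png",b)
# long pin axis
for c,z in(("top",t),("side",s)):
    for n in("long_pin","short_pin_mid"):
        m=np.load(f"m_{c}_{n}.npy");P,u,v=pts(c,z["d"],m)
        P=P[(P[:,2]>40)&(P[:,0]<560)&(P[:,0]>430)]
        l=cv2.fitLine(P[:,:2].astype(np.float32),cv2.DIST_HUBER,0,.01,.01).ravel()
        print(c,n,len(P),l, "yaw",np.degrees(np.arctan2(l[1],l[0])),P.min(0),P.max(0), np.polyfit(P[:,0],P[:,2],1), "y@490",l[3]+(490-l[2])*l[1]/l[0])
    P,u,v=pts(c,z["d"])
    # carriage block top & lug & seat
    for lo,hi,nm in((28,48,"blk"),(60,85,"lug")):
        k=(P[:,2]>lo)&(P[:,2]<hi)&(P[:,0]>520)&(P[:,0]<760)&(P[:,1]>-80)&(P[:,1]<260)
        Q=P[k]; 
        if len(Q): print(c,nm,len(Q),cv2.minAreaRect(Q[:,:2].astype(np.float32)),np.median(Q,0),Q[:,2].max())
E
```

```text
top long_pin 167 [ 9.9965268e-01  2.6353590e-02  4.9626724e+02 -1.9846414e+02] yaw 1.5101242 [ 450.47460289 -207.66237438   46.32235463] [ 539.98856968 -191.05210123   96.33357052] [   0.53577099 -194.67878809] y@490 -198.62936
top short_pin_mid 165 [ 9.9884278e-01  4.8095182e-02  4.8477444e+02 -3.4960553e+02] yaw 2.756714 [ 453.45418784 -362.91193099   49.75593768] [ 517.69189037 -341.80155877   88.73780576] [   0.5094471  -177.83810681] y@490 -349.3539
top blk 1324 ((628.9114379882812, 115.56312561035156), (297.97589111328125, 145.736572265625), 82.0479965209961) [658.13895667  63.28476862  37.44446481] 46.40193418786248
top lug 60 ((563.765625, 72.71038055419922), (12.202945709228516, 24.764110565185547), 83.98800659179688) [563.17522298  72.33393433  73.69899763] 77.90093782745441
side long_pin 322 [ 9.9930775e-01  3.7202414e-02  4.9274188e+02 -2.0397449e+02] yaw 2.132033 [ 449.44336504 -216.88198579   40.43472183] [ 537.67480152 -187.63946024   94.81347984] [   0.54856127 -202.10123798] y@490 -204.07657
side short_pin_mid 392 [ 9.9522322e-01  9.7625315e-02  4.8496219e+02 -3.5626004e+02] yaw 5.602442 [ 452.57528952 -367.12676401   41.69242155] [ 517.91389402 -336.49584171   88.12817625] [   0.52996602 -188.01698881] y@490 -355.76587
side blk 839 ((626.3178100585938, 113.48807525634766), (302.0378112792969, 144.11709594726562), 82.95100402832031) [649.12590444  52.96870999  38.10006893] 47.56591859767269
side lug 80 ((563.7037353515625, 69.23780822753906), (11.739540100097656, 25.603078842163086), 79.17948913574219) [562.72196383  67.21023182  69.7297726 ] 76.8918303541235
```

View pics/a.png

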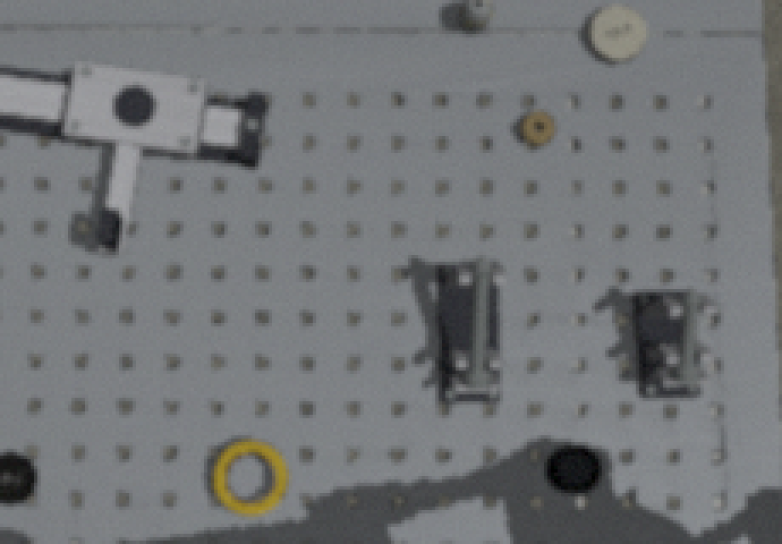

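View pics/b.png

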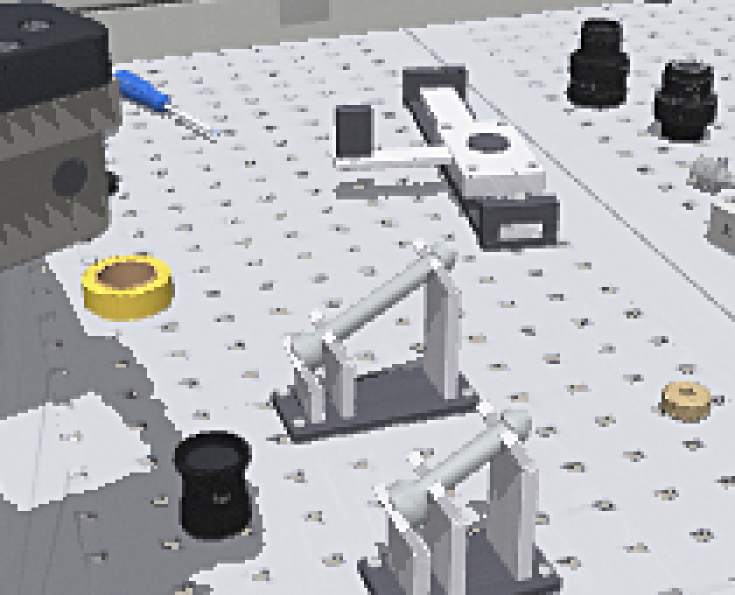

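```bash
cat > fit.py <<'E'
from h import *
from scipy.optimize import least_squares
def seat(c,im,zp=42.5,cx=660,cy=58):
    # dark blob near the expected place, ray-cast onto plane z
    m=camera_model(c);K=np.array(m["K"]);E=np.array(m["extrinsics"])
    g=cv2.cvtColor(im,cv2.COLOR_RGB2GRAY)
    v,u=np.mgrid[:420,:560];r=np.stack([(u-K[0,2])/K[0,0],-(v-K[1,2])/K[1,1],-np.ones(u.shape)],-1)@E[:3,:3].T
    X=E[:3,3]+r*((zp-E[2,3])/r[...,2])[...,None]
    k=np.hypot(X[...,0]-cx,X[...,1]-cy)<24
    w=np.clip(np.percentile(g[k],75)-g[k].astype(float)-15,0,None)
    return (X[k]*w[:,None]).sum(0)/w.sum()
if __name__=="__main__":
    for c in("top","side"):
        z=np.load(f"s_{c}.npz");print(c,"seat",seat(c,z["im"]))
        P,u,v=pts(c,z["d"])
        zl=-198.5+.543*P[:,0]
        k=(P[:,0]>455)&(P[:,0]<530)&(abs(P[:,1]+201)<12)&(abs(P[:,2]-66-(P[:,0]-491)*.577)<10)
        P=P[k]
        def f(p):
            d=np.array([np.cos(p[1])*.866,np.sin(p[1])*.866,.5]);q=P-[491,p[0],p[2]]
            return np.linalg.norm(np.cross(q,d),axis=1)-6
        s=least_squares(f,[-201,.03,66],loss="soft_l1",f_scale=1.5)
        print(c,len(P),"y@491, yaw deg, z@491",s.x[0],np.degrees(s.x[1]),s.x[2],s.cost)
        # ends along x near the axis: the foot end
        print("x ends at z~: ",np.percentile(P[:,0],[0,100]))
        P,u,v=pts(c,z["d"]);L=P[(P[:,2]>66)&(P[:,2]<85)&(abs(P[:,0]-563)<25)&(abs(P[:,1]-71)<25)];print("lug",L.min(0),L.max(0),L.mean(0))
E
python3 fit.py
```

```text
top seat [661.85386232  58.37604438  42.5       ]
top 197 y@491, yaw deg, z@491 -199.70260600242275 -0.6108078180431954 63.26443159611914 323.9881233609308
x ends at z~:  [455.0993272  529.98375974]
lug [551.01355792  65.5190345   66.89835109] [575.68501898  79.61788594  77.90093783] [563.31917187  72.49464976  73.48763428]
side seat [662.4827971  57.6300205  42.5      ]
side 316 y@491, yaw deg, z@491 -199.41970516691117 3.043215943341056 64.02090526486865 399.7508364058216
x ends at z~:  [455.10800744 529.837048  ]
lug [550.37505472  61.67125726  66.05838633] [575.89232312  76.02461184  76.89183035] [563.15852393  68.35870497  72.1679479 ]
```

Call:
step_arm(
  targets=[
    [[0.09, -0.04, 0], 6, 0],
    [[0.18, -0.08, 0], 12, 0],
    [[0.27, -0.12, 0.02], 18, 0],
    [[0.34, -0.155, 0.04], 24.5, 0],
    [[0.3677, -0.1697, 0.06], 24.5, 0],
    [[0.3677, -0.1697, 0.06], 24.5, 0],
    [[0.3677, -0.1697, 0.06], 24.5, 0],
    [[0.3677, -0.1697, 0.06], 24.5, 0],
    [[0.3677, -0.1697, 0.06], 24.5, 0],
    [[0.3677, -0.1697, 0.06], 24.5, 0],
    [[0.3677, -0.1697, 0.06], 24.5, 0],
    [[0.3677, -0.1697, 0.06], 24.5, 0],
  ],
  newtons=3,
)

```text
clock: 1.7
ee_pos: [509.5, -198.9, 154.0]
tcp_rot: [[0.999, 0.035, -0.001], [0.035, -0.999, 0.0], [-0.001, -0.0, -1.0]]
force: [-0.6, -0.9, -0.1]
finger_gap: 92.0
gripper_force: 0.0
```

Call:
step_arm(
  targets=[
    [[0, 0.001, 0.04], 0, 0],
    [[0, 0.001, 0.07], 0, 0],
    [[0, 0.001, 0.086], 0, 0],
    [[0, 0.001, 0.086], 0, 0.4],
    [[0, 0.001, 0.086], 0, 0.7],
    [[0, 0.001, 0.086], 0, 0.8],
    [[0, 0.001, 0.086], 0, 0.9],
    [[0, 0.001, 0.086], 0, 1],
    [[0, 0.001, 0.086], 0, 1],
    [[0, 0.001, 0.086], 0, 1],
    [[0, 0.001, 0.086], 0, 1],
    [[0, 0.001, 0.086], 0, 1],
    [[0, 0.001, 0.086], 0, 1],
    [[0, 0.001, 0.086], 0, 1],
  ],
  newtons=3,
)

```text
clock: 2.87
ee_pos: [509.2, -201.5, 68.6]
tcp_rot: [[1.0, 0.031, -0.0], [0.031, -1.0, 0.0], [-0.0, -0.0, -1.0]]
force: [-0.3, 0.7, -0.2]
finger_gap: 20.6
gripper_force: 0.0
```

```bash
cat > look.py <<'E'
import sys
from h import *
n,c,cx,cy,w=sys.argv[1],sys.argv[2],*map(int,sys.argv[3:6])
im,d=camera(c);np.savez("s_"+n,im=im,d=d);x0,y0=max(cx-w,0),max(cy-w*3//4,0)
cr=im[y0:cy+w*3//4,x0:cx+w,::-1];f=600/cr.shape[1]
cv2.imwrite(f"pics/{n}.png",cv2.resize(cr,None,fx=f,fy=f,interpolation=cv2.INTER_CUBIC));print(x0,y0,f,state()["ee_pos"],state()["finger_gap"],state()["gripper_force"])
E
python3 look.py g1 side 280 220 60
```

```text
220 175 5.0 [ 509.15564576 -201.45010157   68.55239882] 16.465056131613085 0.4518863093107939
```

View pics/g1.png

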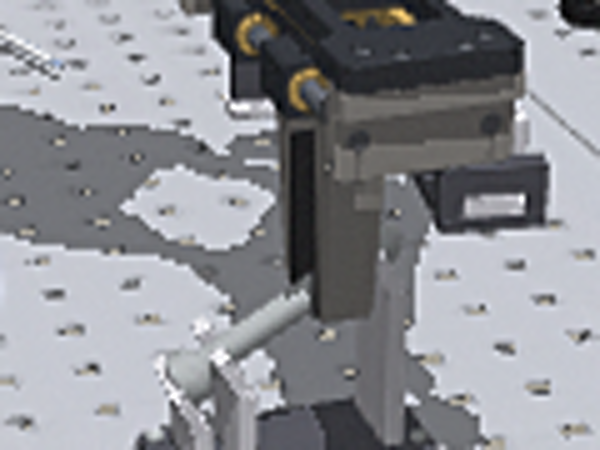

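Call:
step_arm(
  targets=[
    [[0, 0, 0], 0, 1],
    [[0, 0, 0], 0, 1],
    [[0, 0, 0], 0, 1],
    [[0, 0, 0], 0, 1],
    [[0, 0, 0], 0, 1],
    [[0, 0, 0], 0, 1],
  ],
  newtons=5,
)

```text
clock: 3.42
ee_pos: [509.1, -201.1, 68.5]
tcp_rot: [[1.0, 0.031, -0.0], [0.031, -1.0, 0.001], [-0.0, -0.001, -1.0]]
force: [-0.2, 3.7, 0.9]
finger_gap: 11.8
gripper_force: 5.0
```

Call:
step_arm(
  targets=[
    [[0, -0.001, 0], 0, 1],
    [[0, -0.001, -0.004], 0, 1],
    [[0, -0.001, -0.01], 0, 1],
    [[0, -0.001, -0.02], 0, 1],
    [[0, -0.001, -0.032], 0, 1],
    [[0, -0.001, -0.045], 0, 1],
    [[0, -0.001, -0.06], 0, 1],
    [[0, -0.001, -0.07], 0, 1],
    [[0, -0.001, -0.07], 0, 1],
    [[0, -0.001, -0.07], 0, 1],
  ],
)

```text
clock: 4.25
ee_pos: [510.4, -201.4, 140.4]
tcp_rot: [[1.0, 0.031, 0.004], [0.031, -1.0, -0.002], [0.003, 0.003, -1.0]]
force: [-0.1, -0.8, -0.0]
finger_gap: -0.0
gripper_force: 0.0
```

```bash
python3 look.py g2 side 280 200 70
```

```text
210 148 4.285714285714286 [ 509.7245699  -200.94400289  139.33787028] 0.145214857526684 0.0
```

View pics/g2.png

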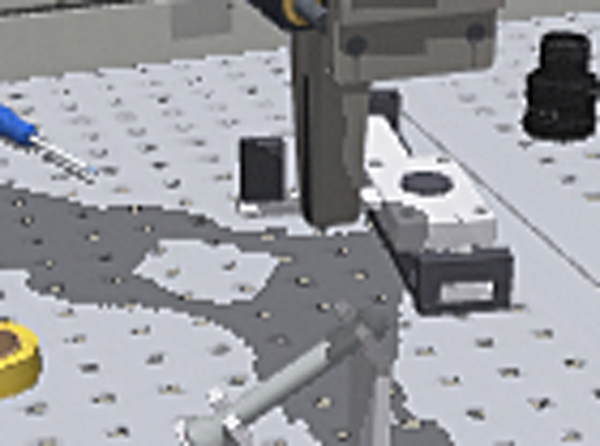

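Call:
step_arm(
  targets=[
    [[0, 0, 0], 0, 0.4],
    [[0, 0, 0], 0, 0.4],
    [[0, 0, 0], 0, 0.4],
    [[0, 0, 0], 0, 0.4],
    [[0, 0, 0], 0, 0.4],
    [[0, 0, 0.04], 0, 0.4],
    [[0, 0, 0.07], 0, 0.4],
    [[0, 0, 0.079], 0, 0.4],
    [[0, 0, 0.079], 0, 0.4],
    [[0, 0, 0.079], 0, 0.8],
    [[0, 0, 0.079], 0, 1],
    [[0, 0, 0.079], 0, 1],
    [[0, 0, 0.079], 0, 1],
    [[0, 0, 0.079], 0, 1],
    [[0, 0, 0.079], 0, 1],
    [[0, 0, 0.079], 0, 1],
    [[0, 0, 0.079], 0, 1],
    [[0, 0, 0.079], 0, 1],
  ],
  newtons=12,
)

```text
clock: 5.8
ee_pos: [509.4, -200.5, 60.0]
tcp_rot: [[1.0, 0.031, 0.001], [0.031, -1.0, -0.0], [0.001, 0.0, -1.0]]
force: [-0.8, 0.6, 2.6]
finger_gap: 11.6
gripper_force: 12.0
```

Well centred now (lateral force 0.6 N). Lift.

Call:
step_arm(
  targets=[
    [[0, 0, 0], 0, 1],
    [[0, 0, -0.003], 0, 1],
    [[0, 0, -0.008], 0, 1],
    [[0, 0, -0.016], 0, 1],
    [[0, 0, -0.026], 0, 1],
    [[0, 0, -0.04], 0, 1],
    [[0, 0, -0.055], 0, 1],
    [[0, 0, -0.07], 0, 1],
    [[0, 0, -0.08], 0, 1],
    [[0, 0, -0.085], 0, 1],
    [[0, 0, -0.085], 0, 1],
  ],
)

```text
clock: 6.72
ee_pos: [510.0, -201.1, 146.3]
tcp_rot: [[1.0, 0.031, 0.002], [0.031, -1.0, -0.002], [0.002, 0.002, -1.0]]
force: [0.6, -0.1, -0.9]
finger_gap: 11.5
gripper_force: 12.0
```

```bash
python3 look.py g3 side 280 190 70
```

```text
210 138 4.285714285714286 [ 509.34150576 -200.69543764  145.06068092] 11.898880756844282 11.962265521287918
```

View pics/g3.png

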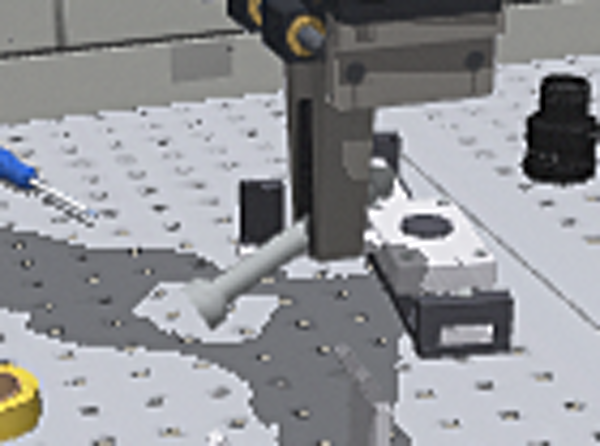

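```bash
cat > ang.py <<'E'
from h import *
for c in("side","top"):
    im,d=camera(c);P,u,v=pts(c,d);e=state()["ee_pos"];R=state()["tcp_rot"]
    q=(P-e)@R   # tool axes
    k=(abs(q[:,1])<14)&(q[:,0]>-90)&(q[:,0]<90)&(q[:,2]>-60)&(q[:,2]<80)&((abs(q[:,0])>14)|(q[:,2]>3))&(P[:,2]>48)
    q=q[k]
    # biggest cluster on robot side/below
    k=(q[:,0]<-13)|(q[:,2]>3);q=q[k]
    l=cv2.fitLine(q[:,[0,2]].astype(np.float32),cv2.DIST_HUBER,0,.01,.01).ravel() if len(q)>5 else None
    if l is not None: print(c,len(q),"elev deg",np.degrees(np.arctan2(abs(l[1]),-l[0]*np.sign(l[1]))),"at",l[2:],q.min(0).round(1),q.max(0).round(1))
print(state()["finger_gap"],state()["gripper_force"],state()["clock"])
E
python3 ang.py
```

```text
side 283 elev deg 135.95757 at [-19.476091  25.584116] [-61.4 -13.3 -14.1] [22.6 13.9 79.9]
top 114 elev deg 22.623585 at [-40.468983    3.8281622] [-59.7 -10.   -9.3] [-19.8   8.5  16.9]
11.426413129813506 11.962311118841171 6.8667
```

Call:
step_arm(
  targets=[
    [[0, 0, 0], 0, 1],
    [[0, 0, 0], 0, 1],
    [[0, 0, 0], 0, 1],
    [[0, 0, 0], 0, 1],
  ],
  newtons=5,
)

```text
clock: 7.2
ee_pos: [508.9, -200.4, 144.2]
tcp_rot: [[1.0, 0.031, -0.001], [0.031, -1.0, 0.0], [-0.001, -0.0, -1.0]]
force: [0.1, -0.7, -1.0]
finger_gap: 12.1
gripper_force: 5.0
```

```bash
python3 ang.py
```

```text
side 287 elev deg 135.10857 at [-19.391117  27.131044] [-61.  -13.4 -13.1] [22.2 13.9 79.8]
top 113 elev deg 23.638983 at [-40.920067   5.035984] [-60.2 -10.2  -6.3] [-20.1   8.9  18.6]
11.698479103896803 4.996920526027679 7.3
```

```bash
python3 - <<'E'
from h import *
S=np.array([662.2,58.0]);r=np.array([.125,.992]);n=np.array([.992,-.125])
for c in("top","side"):
    z=np.load(f"s_{c}.npz");P,u,v=pts(c,z["d"])
    a=(P[:,:2]-S)@r;b=(P[:,:2]-S)@n
    k=(abs(b)<45)&(a<-50)&(a>-110)
    for lo in range(-105,-50,3):
        m=k&(a>=lo)&(a<lo+3)
        if m.any(): print(c,lo,m.sum(),np.percentile(P[m,2],[10,50,90]).round(1),b[m&(P[:,2]>22)].min(initial=99).round(),b[m&(P[:,2]>22)].max(initial=-99).round())
im,d=camera("side");P,u,v=pts("side",d);s=state();q=(P-s["ee_pos"])@s["tcp_rot"]
k=(abs(q[:,1])<14)&(q[:,0]<-13)&(q[:,0]>-75)&(abs(q[:,2])<45);q=q[k]
l=cv2.fitLine(q[:,[0,2]].astype(np.float32),cv2.DIST_HUBER,0,.01,.01).ravel();print(l,np.degrees(np.arctan(l[1]/l[0])),q.min(0),q.max(0))
print(s["joint_positions"],s["clock"])
E
```

```text
top -105 34 [-2.6 -0.3  2.5] 99.0 -99.0
top -102 32 [-1.9  0.1  2.1] 99.0 -99.0
top -99 44 [-2.2  1.4 27.8] -21.0 20.0
top -96 41 [-1.4 31.3 36. ] -26.0 25.0
top -93 38 [-0.8 32.  36.1] -28.0 25.0
top -90 38 [-0.9 32.3 36.7] -27.0 24.0
top -87 37 [-1.2 32.7 35.6] -28.0 24.0
top -84 28 [-1.2  4.7 34.7] -25.0 18.0
top -81 37 [-2.4  6.9 18.7] 99.0 -99.0
top -78 39 [-2.6  7.3 18.2] 99.0 -99.0
top -75 35 [-1.5  5.6 19.8] 99.0 -99.0
top -72 34 [-2.   7.2 18.3] 99.0 -99.0
top -69 34 [-1.3  8.8 18.3] 99.0 -99.0
top -66 37 [-0.8  7.6 18. ] 99.0 -99.0
top -63 33 [-2.   7.1 18.9] 99.0 -99.0
top -60 39 [-1.7  7.4 19.8] 10.0 10.0
top -57 35 [-0.9  8.9 18.2] 99.0 -99.0
top -54 35 [-2.   7.7 20.2] 19.0 19.0
top -51 28 [-1.  27.8 37.9] -27.0 29.0
side -105 17 [0.7 1.3 2.6] 99.0 -99.0
side -102 29 [ 0.8  2.  18.8] 9.0 24.0
side -99 174 [ 2.2 15.4 31.9] -27.0 25.0
side -96 131 [ 2.6 21.5 34.1] -26.0 25.0
side -93 33 [ 1.  24.7 36.2] -28.0 19.0
side -90 23 [ 1.  33.9 35.6] -27.0 25.0
side -87 16 [ 1.1 34.8 37.8] -27.0 15.0
side -84 10 [0.9 1.7 7.5] 9.0 9.0
side -81 7 [0.6 1.1 2.2] 99.0 -99.0
side -78 7 [0.7 2.5 7.8] 99.0 -99.0
side -75 9 [0.7 1.2 2.1] 99.0 -99.0
side -72 8 [-0.   1.6  4.2] 99.0 -99.0
side -69 6 [0.4 1.1 5.6] 99.0 -99.0
side -66 8 [0.5 1.6 6.1] 99.0 -99.0
side -63 7 [0.8 1.2 8.9] 99.0 -99.0
side -60 10 [0.8 1.6 3.2] 99.0 -99.0
side -57 9 [ 1.3  5.3 35.4] 15.0 22.0
side -54 56 [22.7 30.  37.4] -28.0 29.0
side -51 50 [23.2 31.4 38.1] -30.0 27.0
[  0.87293035  -0.48784485 -36.598335     3.4716504 ] -29.199026 [-60.79596147  -4.21450619 -12.72340424] [-13.56218728  12.71760468  25.44201782]
[-5.96110301e-01  1.51076902e-01  1.74836829e+00  2.37215493e-06
  1.24227161e+00  9.43480974e-01] 7.35
```

Call:
step_arm(
  targets=[
    [[0, 0, 0], 0, 1],
    [[0.01, -0.006, 0], 0, 1],
    [[0.03, -0.018, 0], 2, 1],
    [[0.06, -0.037, 0], 4, 1],
    [[0.09, -0.056, 0], 6, 1],
    [[0.12, -0.075, 0], 8, 1],
    [[0.15, -0.093, 0], 9, 1],
    [[0.18, -0.112, 0], 9, 1],
    [[0.21, -0.13, 0], 9, 1],
    [[0.23, -0.143, 0], 9, 1],
    [[0.241, -0.149, 0], 9, 1],
    [[0.241, -0.149, 0], 9, 1],
    [[0.241, -0.149, 0], 9, 1],
    [[0.241, -0.149, 0], 9, 1],
  ],
  newtons=15,
)

```text
clock: 8.52
ee_pos: [744.9, -44.2, 144.2]
tcp_rot: [[0.992, -0.126, -0.001], [-0.126, -0.992, -0.0], [-0.001, 0.0, -1.0]]
force: [-0.2, -0.0, -1.4]
finger_gap: 11.5
gripper_force: 15.0
```

```bash
cat > pin.py <<'E'
from h import *
def run(xm=80):
    s=state();print("tcp",s["ee_pos"].round(1) if hasattr(s["ee_pos"],"round") else s["ee_pos"],"yaw",np.degrees(np.arctan2(s["tcp_rot"][1][0],s["tcp_rot"][0][0])).round(2),"j",np.round(s["joint_positions"],2),s["clock"],s["finger_gap"])
    for c in("side","top"):
        im,d=camera(c);P,u,v=pts(c,d);q=(P-s["ee_pos"])@np.array(s["tcp_rot"])
        for nm,k in(("foot",(q[:,0]<-12)&(q[:,0]>-75)&(q[:,2]>-20)&(q[:,2]<60)),("below",(abs(q[:,0])<30)&(q[:,2]>2)&(q[:,2]<60)),("head",(q[:,0]>12)&(q[:,0]<60)&(abs(q[:,2])<60))):
            w=q[k&(abs(q[:,1])<14)&(P[:,2]>5)]
            if len(w)<8: continue
            l=cv2.fitLine(w[:,[0,2]].astype(np.float32),cv2.DIST_HUBER,0,.01,.01).ravel()
            print(c,nm,len(w),"elev",np.degrees(np.arctan2(-l[1],l[0])).round(1),l[2:].round(1),w.min(0).round(1),w.max(0).round(1))
if __name__=="__main__": run()
E
python3 pin.py; python3 look.py g4 side 300 170 70
```

```text
tcp [744.9 -44.2 144.2] yaw -7.23 j [-0.22  0.65  1.09 -0.    1.4   1.48] 8.5167 11.504290955206011
side foot 144 elev 30.3 [-35.9   2.8] [-61.4  -7.4 -13.2] [-12.3  12.2  26. ]
side head 29 elev 57.6 [ 22.4 -29.2] [ 17.1   1.1 -35.3] [ 30.    9.9 -21.3]
230 118 4.285714285714286 [744.85385293 -44.78897487 144.80733746] 11.330562278566282 14.995708018541336
```

View pics/g4.png

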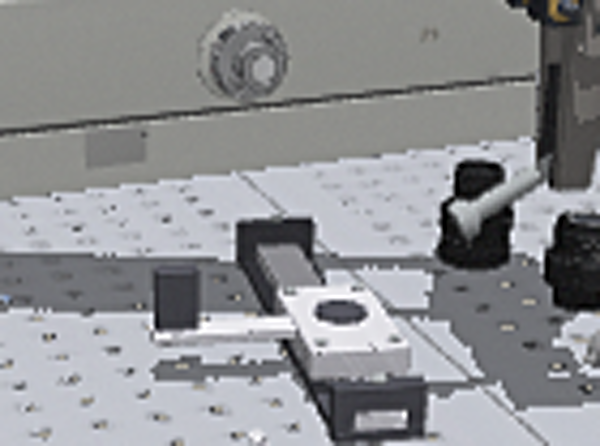

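```bash
python3 - <<'E'
from h import *
S=np.array([662.2,58.0]);r=np.array([.125,.992]);n=np.array([.992,-.125])
for c in("top","side"):
    z=np.load(f"s_{c}.npz");P,u,v=pts(c,z["d"]);a=(P[:,:2]-S)@r;b=(P[:,:2]-S)@n
    k=(P[:,2]>8)&(P[:,2]<200)&(b>32)&(b<260)&(a>-330)&(a<150)
    H,_,_=np.histogram2d(a[k],b[k],bins=[np.arange(-330,151,30),np.arange(32,261,20)]);print(c,"rows a from -330 by 30, cols b from 32 by 20");print(H.astype(int)); print(P[k,2].max())
E
```

```text
top rows a from -330 by 30, cols b from 32 by 20
[[ 34   0   0   0   0   0   0 136  80  85  76]
 [  2   0   0   0   0   0   0 125  79  76  64]
 [  0   0   0  44  38   1  20  17   0   0   0]
 [  0   0   0   2   5   1  18  15   0  21  19]
 [  0   0   0   0   0   0   0   0  12  89 107]
 [  0   0   0   0   0   0   0  21 113  59  48]
 [  0   0   0   0   0  48  11  75  97  87  14]
 [  0   0   0   0   2  31  56  83  47  10   0]
 [  0   0   0   0   1  32  43   9   8  47  74]
 [  0   0   0   0   0  28  18   0   0  14  13]
 [  0   0   0   0   0   0   0   0   0   0   0]
 [  1   0   0   0   0   0   0   0   0   0   0]
 [  0   0   0   0   0   0   0   0   0   0   0]
 [  0   0   0   0   0   0  56 115  55   0   0]
 [  0   0   0   0   0   0  23  58  23   0   0]
 [  0   0   0   0   0   0   0   0   0   0   0]]
64.46955305172412
side rows a from -330 by 30, cols b from 32 by 20
[[ 55   0   0   0   0   0   1 215  73  74  74]
 [  0   0   0   0   0   0   0 185  55  50  47]
 [  0   0   0 107 101   5  50  25   0   0   0]
 [  0   0   0   0   0   2  23  34   0  55  65]
 [  0   0   0   0   0   0   0   0  44 120  44]
 [  0   0   0   0   0   0   0  70 199 101  60]
 [  0   0   0   0   0 101  33  82  42  27   7]
 [  0   0   0   0  12  29  69  81  28   0   0]
 [  0   0   0   0   3  67  42   1   3  27  20]
 [  0   0   0   0   0  14   0   0   0   4   4]
 [  0   0   0   0   0   0   0   0   0   0   0]
 [  0   0   0   0   0   0   0   0   0   0   0]
 [  0   0   0   0   0   0   0   1   1   0   0]
 [  0   0   0   0   0   0  63 156  83   0   0]
 [  0   0   0   0   0   0   6  10   3   0   0]
 [  0   0   0   0   0   0   0   0   0   0   0]]
64.21951383885033
```

Call:
step_arm(
  targets=[
    [[0.001, -0.01, 0], 0, 1],
    [[0.002, -0.03, 0], 0, 1],
    [[0.003, -0.055, 0], 0, 1],
    [[0.003, -0.078, 0], 0, 1],
    [[0.003, -0.09, 0], 0, 1],
    [[0.003, -0.091, 0.015], 0, 1],
    [[0.003, -0.091, 0.04], 0, 1],
    [[0.003, -0.091, 0.07], 0, 1],
    [[0.003, -0.091, 0.095], 0, 1],
    [[0.003, -0.091, 0.108], 0, 1],
    [[0.003, -0.091, 0.11], 0, 1],
    [[0.003, -0.091, 0.11], 0, 1],
    [[0.003, -0.091, 0.11], 0, 1],
  ],
  newtons=15,
)

```text
clock: 9.75
ee_pos: [761.0, 45.2, 36.5]
tcp_rot: [[0.992, -0.126, 0.003], [-0.126, -0.992, -0.0], [0.003, 0.0, -1.0]]
force: [0.3, -0.1, -0.8]
finger_gap: 11.5
gripper_force: 15.0
```

```bash
python3 pin.py; python3 -c "print(__import__('rig').state()['force'])"
```

```text
tcp [761.   45.2  36.5] yaw -7.24 j [-0.1   0.79  1.1  -0.    1.24  1.6 ] 9.75 11.518520562382022
side foot 112 elev 29.3 [-35.2   2.1] [-73.8  -9.1 -15.1] [-12.3  12.4  24. ]
side head 23 elev 66.2 [ 22.3 -29. ] [ 17.2  -0.4 -36.4] [ 27.3   8.5 -20.2]
top foot 21 elev -50.0 [-69.4   0.9] [-74.8  -5.8  -5.3] [-57.1  13.6  16.6]
[ 0.6211791   0.61257138 -1.29313636]
```

Call:
step_arm(
  targets=[
    [[-0.004, 0, 0], 0, 1],
    [[-0.008, 0, 0], 0, 1],
    [[-0.009, 0, -0.0025], 0, 1],
    [[-0.01, 0, -0.005], 0, 1],
    [[-0.0113, 0, -0.008], 0, 1],
    [[-0.0127, 0, -0.0106], 0, 1],
    [[-0.0142, 0, -0.013], 0, 1],
    [[-0.0157, 0, -0.0155], 0, 1],
    [[-0.0174, 0, -0.018], 0, 1],
    [[-0.0191, 0, -0.0202], 0, 1],
    [[-0.021, 0, -0.0224], 0, 1],
    [[-0.0229, 0, -0.0245], 0, 1],
    [[-0.025, 0, -0.0266], 0, 1],
    [[-0.027, 0, -0.0286], 0, 1],
    [[-0.027, 0, -0.0286], 0, 1],
  ],
  newtons=6,
)

```text
clock: 11.1
ee_pos: [732.4, 49.3, 63.4]
tcp_rot: [[0.992, -0.125, -0.001], [-0.125, -0.992, -0.0], [-0.001, 0.0, -1.0]]
force: [1.1, -0.1, -0.6]
finger_gap: 11.4
gripper_force: 6.0
```

```bash
python3 pin.py; python3 -c "print(__import__('rig').state()['force'])"; python3 look.py g5 side 320 170 50
```

```text
tcp [732.4  49.3  63.4] yaw -7.2 j [-0.1   0.69  1.2  -0.    1.25  1.6 ] 11.1 11.380979447364934
side foot 124 elev -6.1 [-47.5  22.6] [-74.1 -13.    0.2] [-13.2  13.3  42.1]
side below 76 elev 63.2 [-19.9  20.3] [-29.8  -3.3   2.9] [-3.3 11.  42.1]
side head 10 elev -87.8 [ 20.  -38.1] [ 16.4   3.3 -43.3] [ 23.2   9.6 -33.7]
top foot 53 elev -19.5 [-64.   23.2] [-75.  -13.2  16.8] [-23.9  14.   42.5]
[ 0.3858414   0.11618049 -1.39519761]
270 133 6.0 [732.58449503  49.20527168  62.93146757] 11.847138092153568 5.999918058514595
```

View pics/g5.png

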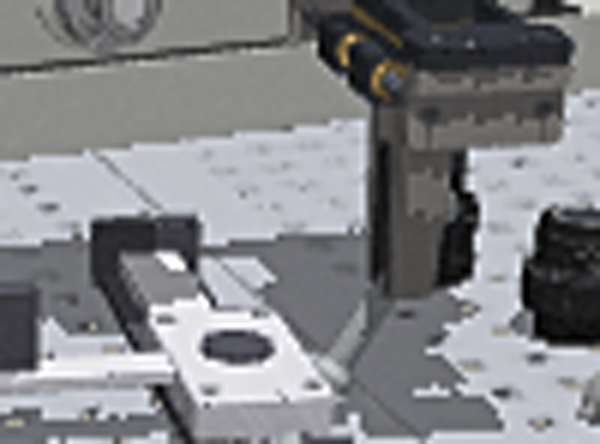

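Call:
step_arm(
  targets=[
    [[-0.0022, 0, -0.0018], 0, 1],
    [[-0.0044, 0, -0.0036], 0, 1],
    [[-0.0067, 0, -0.0053], 0, 1],
    [[-0.0091, 0, -0.007], 0, 1],
    [[-0.0116, 0, -0.0085], 0, 1],
    [[-0.0141, 0, -0.0099], 0, 1],
    [[-0.0166, 0, -0.0112], 0, 1],
    [[-0.0192, 0, -0.0124], 0, 1],
    [[-0.022, 0, -0.0134], 0, 1],
    [[-0.0246, 0, -0.0144], 0, 1],
    [[-0.0246, 0, -0.0144], 0, 1],
    [[-0.0246, 0, -0.0144], 0, 1],
  ],
  newtons=6,
)

```text
clock: 12.25
ee_pos: [708.4, 52.3, 77.8]
tcp_rot: [[0.992, -0.126, -0.0], [-0.126, -0.992, 0.0], [-0.0, -0.0, -1.0]]
force: [0.9, -0.1, -0.1]
finger_gap: 11.5
gripper_force: 6.5
```

```bash
python3 pin.py; python3 -c "print(__import__('rig').state()['force'])"
```

```text
tcp [708.4  52.3  77.8] yaw -7.21 j [-0.1   0.62  1.28  0.    1.24  1.6 ] 12.25 11.464462533580264
side foot 105 elev -0.0 [-37.7  36.5] [-75.  -14.   32.4] [-12.2  13.5  44.5]
side below 115 elev 71.7 [-2.9 26.6] [-27.2 -14.    2.3] [ 9.4 13.5 50.8]
side head 9 elev 86.8 [ 18.6 -37.8] [ 16.    3.7 -44.2] [ 19.9   8.3 -30.7]
top foot 69 elev 0.1 [-50.4  39. ] [-74.9 -13.7  33.5] [-12.8  13.9  51.7]
top below 23 elev -13.3 [-16.3  41.6] [-28.9   6.3  38.6] [ 2.5 13.9 50.8]
[ 0.87911038 -0.88461862 -0.05254904]
```

Call:
step_arm(
  targets=[
    [[-0.0025, 0, -0.0005], 0, 1],
    [[-0.0045, 0, -0.001], 0, 1],
    [[-0.0045, 0, -0.001], 0, 1],
    [[-0.0045, 0, -0.001], 0, 1],
    [[-0.003, 0, -0.001], 0, 1],
    [[0, 0, -0.001], 0, 1],
    [[0, 0, -0.01], 0, 1],
    [[0, 0, -0.025], 0, 1],
    [[0, 0, -0.045], 0, 1],
    [[0, 0, -0.065], 0, 1],
    [[0, 0, -0.078], 0, 1],
    [[0, 0, -0.08], 0, 1],
    [[0, 0, -0.08], 0, 1],
    [[0, 0, -0.08], 0, 1],
  ],
  newtons=6,
)

```text
clock: 13.52
ee_pos: [708.0, 52.4, 156.8]
tcp_rot: [[0.992, -0.126, -0.001], [-0.126, -0.992, 0.0], [-0.001, 0.0, -1.0]]
force: [0.1, 0.7, -2.3]
finger_gap: 11.5
gripper_force: 6.0
```

```bash
cat > up.py <<'E'
from h import *
# upright held pin: stretch below the fingers, shaft only
s=state();R=np.array(s["tcp_rot"]);print(s["ee_pos"],s["clock"],s["finger_gap"])
for c in("side","top"):
    im,d=camera(c);P,u,v=pts(c,d);q=(P-s["ee_pos"])@R
    k=(abs(q[:,0])<22)&(abs(q[:,1])<16)&(q[:,2]>3)&(q[:,2]<62);w=q[k]
    sh=w[w[:,2]<35]
    if len(sh)>8:
        for ax in(0,1): print(c,len(sh),"tilt deg ax",ax,np.degrees(np.arctan(np.polyfit(sh[:,2],sh[:,ax],1)[0])).round(2),"mean",sh[:,ax].mean().round(1))
    print(c,"zmax",np.percentile(w[:,2],[90,97,100]).round(1), "foot",w[w[:,2]>36].min(0).round(1),w[w[:,2]>36].max(0).round(1))
    h=q[(abs(q[:,0])<40)&(abs(q[:,1])<12)&(q[:,2]<-30)&(q[:,2]>-65)];print("head",len(h))
E
python3 up.py;  python3 look.py g6 side 320 150 50
```

```text
[708.03103067  52.36020181 156.82354848] 13.5167 11.461002272435849
side 63 tilt deg ax 0 -11.16 mean 2.6
side 63 tilt deg ax 1 -0.18 mean 4.2
side zmax [47.4 50.1 51.4] foot [-12.   -3.3  36.6] [ 8.7 12.4 51.4]
head 55
top zmax [51.1 53.6 55.3] foot [-10.6   3.8  38.9] [ 6.8 10.4 55.3]
head 0
270 113 6.0 [707.56511257  52.35026277 155.71729737] 11.689410672464689 5.962151497662944
```

View pics/g6.png

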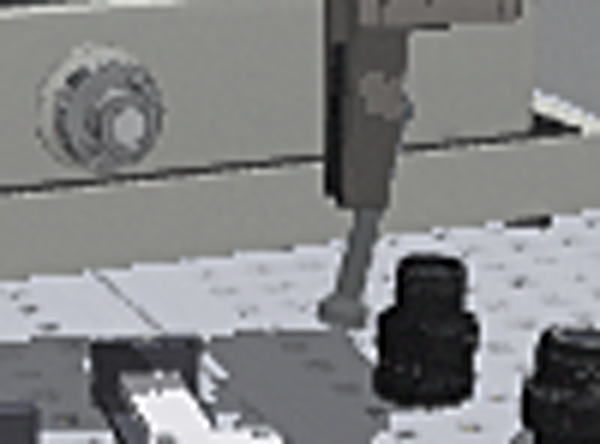

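Call:
step_arm(
  targets=[
    [[-0.005, 0, 0], 0, 1],
    [[-0.015, 0, 0], 0, 1],
    [[-0.028, 0, 0], 0, 1],
    [[-0.039, 0, 0], 0, 1],
    [[-0.0445, 0, 0.005], 0, 1],
    [[-0.0445, 0, 0.02], 0, 1],
    [[-0.0445, 0, 0.035], 0, 1],
    [[-0.0445, 0, 0.046], 0, 1],
    [[-0.0445, 0, 0.05], 0, 1],
    [[-0.0445, 0, 0.05], 0, 1],
    [[-0.0445, 0, 0.05], 0, 1],
    [[-0.0445, 0, 0.05], 0, 1],
  ],
  newtons=6,
)

```text
clock: 14.67
ee_pos: [665.2, 57.8, 108.6]
tcp_rot: [[0.992, -0.126, 0.002], [-0.126, -0.992, -0.0], [0.002, -0.0, -1.0]]
force: [0.1, -0.4, -2.1]
finger_gap: 11.4
gripper_force: 6.1
```

```bash
python3 up.py;  python3 -c "
s=__import__('rig').state();print(s['force'],s['torque'])"; python3 look.py g7 side 300 165 40
```

```text
[665.1978264   57.79597947 108.6045529 ] 14.6667 11.445853108458587
side 57 tilt deg ax 0 -12.35 mean 3.0
side 57 tilt deg ax 1 1.0 mean 3.9
side zmax [46.8 50.5 52.3] foot [-12.5  -3.   36.7] [ 9.5 12.5 52.3]
head 50
top zmax [48.6 53.5 61.9] foot [-12.3   2.9  37. ] [ 4.4 11.1 61.9]
head 0
[-0.27927695 -0.74148101 -1.60146892] [ 0.07028979 -0.01340516 -0.01148562]
260 135 7.5 [665.09468523  57.8273691  108.6042594 ] 12.135377447829534 6.056778508755087
```

View pics/g7.png

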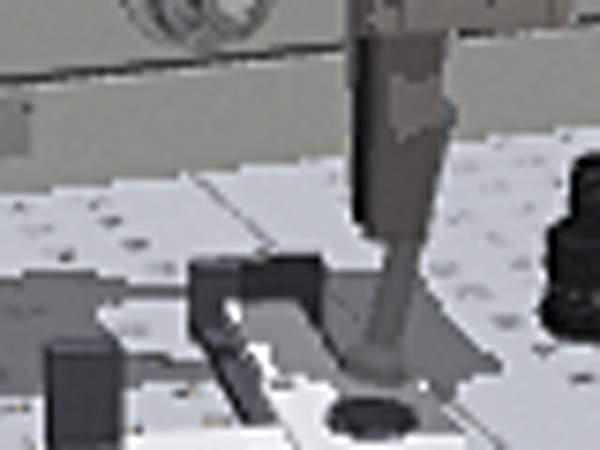

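Call:
step_arm(
  targets=[
    [[0, 0, 0.003], 0, 1],
    [[0, 0, 0.006], 0, 1],
    [[0, 0, 0.009], 0, 1],
    [[0, 0, 0.011], 0, 1],
    [[0, 0, 0.012], 0, 1],
    [[0, 0, 0.012], 0, 1],
    [[0, 0, 0.012], 0, 1],
  ],
)

```text
clock: 15.4
ee_pos: [665.1, 57.8, 96.5]
tcp_rot: [[0.992, -0.126, 0.002], [-0.126, -0.992, -0.0], [0.002, -0.0, -1.0]]
force: [-0.2, -0.4, 5.2]
finger_gap: 11.5
gripper_force: 6.0
```

Call:
step_arm(
  targets=[
    [[-0.001, 0, 0], 0, 1],
    [[-0.002, 0, 0], 0, 1],
    [[-0.003, 0, 0], 0, 1],
    [[-0.004, 0, 0], 0, 1],
    [[-0.005, 0, 0], 0, 1],
    [[-0.006, 0, 0], 0, 1],
    [[-0.007, 0, 0], 0, 1],
    [[-0.008, 0, 0], 0, 1],
  ],
)

```text
clock: 16.07
ee_pos: [656.6, 58.9, 95.8]
tcp_rot: [[0.992, -0.126, 0.001], [-0.126, -0.992, -0.0], [0.001, 0.0, -1.0]]
force: [1.7, 0.1, 5.3]
finger_gap: 11.3
gripper_force: 6.4
```

```bash
python3 up.py;  python3 -c "
s=__import__('rig').state();print(s['force'],s['torque'])"
```

```text
[656.60123339  58.85584387  95.84015241] 16.0667 11.341034680593381
side 59 tilt deg ax 0 -5.24 mean 7.7
side 59 tilt deg ax 1 -1.89 mean 3.5
side zmax [56.  56.5 57. ] foot [-21.4 -14.3  36. ] [21.5 15.8 57. ]
head 47
top zmax [59.8 60.5 61.5] foot [-21.6   1.5  38.2] [16.6 15.7 61.5]
head 0
[0.6824507  0.1654487  5.78232837] [-0.07649198 -0.31306808 -0.0160387 ]
```

Call:
step_arm(
  targets=[
    [[-0.001, 0, 0], 0, 1],
    [[-0.002, 0, 0], 0, 1],
    [[-0.003, 0, 0], 0, 1],
    [[-0.0038, 0, 0], 0, 1],
    [[-0.0038, 0, 0], 0, 1],
  ],
)

```text
clock: 16.58
ee_pos: [651.1, 59.6, 94.1]
tcp_rot: [[0.992, -0.125, -0.004], [-0.125, -0.992, 0.0], [-0.004, 0.0, -1.0]]
force: [0.7, -0.7, -0.6]
finger_gap: 0.5
gripper_force: 0.0
```

```bash
python3 up.py;  python3 -c "
s=__import__('rig').state();print(s['force'],s['torque'])"
```

```text
[651.14965157  59.5559248   94.1001163 ] 16.5833 0.5200769661772447
side 52 tilt deg ax 0 -9.46 mean 15.0
side 52 tilt deg ax 1 -1.92 mean 4.0
side zmax [54.8 57.6 60.8] foot [-21.6 -15.2  36.9] [21.8 15.6 60.8]
head 74
top zmax [59.4 60.7 61.3] foot [-21.8   1.2  41.3] [15.8 15.9 61.3]
head 0
[-0.86335058  0.1591055  -0.00420161] [ 0.07319698  0.03052529 -0.03279094]
```

```bash
cat > w.py <<'E'
from h import *
S=np.array([662.2,58.0]);r=np.array([.125,.992]);n=np.array([.992,-.125])
def pin(da=0,S=S,bl=-4,show=1):
    for c in("side","top"):
        im,d=camera(c);P,u,v=pts(c,d);a=(P[:,:2]-S)@r-da;b=(P[:,:2]-S)@n
        k=(abs(a)<25)&(b>bl-12)&(b<60)&(P[:,2]>56)&(P[:,2]<150)&((P[:,2]<88)|(b>bl+4))
        Q=np.c_[a,b,P[:,2]][k]
        if len(Q)<8: print(c,len(Q));continue
        sh=Q[(Q[:,2]<125)];fa=np.polyfit(sh[:,2],sh[:,0],1);fb=np.polyfit(sh[:,2],sh[:,1],1)
        print(c,len(Q),"tilt a,b",np.degrees(np.arctan([fa[0],fb[0]])).round(1),"a,b at z46",np.round([np.polyval(fa,46),np.polyval(fb,46)],1),"at 120",np.round([np.polyval(fa,120),np.polyval(fb,120)],1),"zmax",Q[:,2].max().round(1))
if __name__=="__main__":
    pin();s=state();print(s["ee_pos"],s["clock"],s["force"])
E
python3 w.py;python3 w.py; python3 look.py g8 side 300 165 45
```

```text
side 174 tilt a,b [ 0.5 14.2] a,b at z46 [-3.9 -2.6] at 120 [-3.3 16.2] zmax 144.0
top 0
[652.04184887  59.46137293  94.71200198] 16.7833 [-0.67598348 -0.5281547  -0.31327145]
side 179 tilt a,b [ 0.1 14.5] a,b at z46 [-3.9 -2.3] at 120 [-3.8 16.8] zmax 144.0
top 0
[652.40732923  59.36776611  95.14664619] 16.8833 [0.44597709 0.26981534 0.18069337]
255 132 6.666666666666667 [652.54496446  59.38254552  95.30126218] 0.691533298121971 0.0
```

View pics/g8.png

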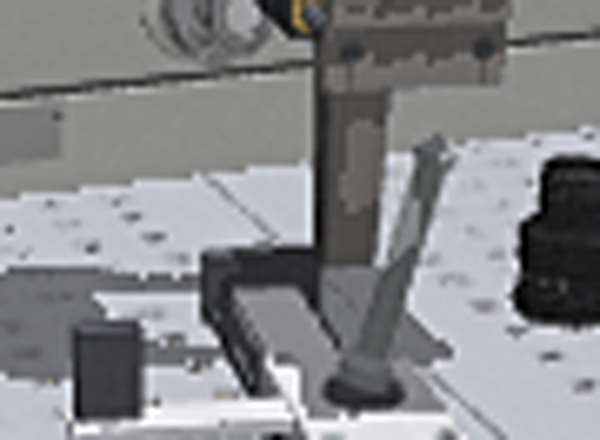

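```bash
python3 - <<'E'
from h import *
S=np.array([662.2,58.0]);r=np.array([.125,.992]);n=np.array([.992,-.125])
z=np.load("s_g8.npz");P,u,v=pts("side",z["d"]);a=(P[:,:2]-S)@r;b=(P[:,:2]-S)@n
k=(abs(a)<25)&(b<60)&(P[:,2]>50)&(P[:,2]<150)&((P[:,2]<85)&(b>-14)|(b>2));Q=np.c_[a,b,P[:,2]][k]
for lo in range(50,150,10):
    m=(Q[:,2]>=lo)&(Q[:,2]<lo+10)
    if m.any(): print(lo,m.sum(),Q[m].mean(0).round(1),Q[m].min(0).round(1),Q[m].max(0).round(1))
sh=Q[(Q[:,2]<125)&(Q[:,2]>56)];print(np.degrees(np.arctan(np.polyfit(sh[:,2],sh[:,1],1)[0])))
print(state()["clock"],state()["ee_pos"])
E
```

```text
50 34 [-6.2 -0.8 55.1] [-12.8  -9.3  50.4] [ 1.1 10.7 60. ]
60 19 [-3.8  3.6 65.3] [-7.5 -1.4 60.1] [ 2.5  9.6 69.6]
70 17 [-3.1  6.9 75.3] [-7.5  1.6 71.2] [ 4.1 14.1 79.3]
80 18 [-4.3  9.4 84.8] [-8.4  3.8 80.1] [-1.1 16.7 89.8]
90 19 [-3.8 11.6 94.4] [-7.   5.5 90.2] [ 3.7 19.3 99.1]
100 21 [ -3.9  15.  104.9] [ -9.    8.5 100. ] [  0.3  24.  109.3]
110 19 [ -3.4  17.9 114.9] [ -7.3  12.1 111.2] [  0.4  26.2 118.9]
120 20 [ -4.1  20.7 125.2] [ -6.9  14.6 121. ] [1.000e-01 2.710e+01 1.297e+02]
130 22 [ -4.4  23.  135.6] [-10.3  16.3 131.2] [  5.3  31.8 139.8]
140 8 [ -2.7  24.9 141.6] [ -9.   19.2 140.5] [  1.   28.9 142.8]
17.024349894549932
16.9333 [652.54496446  59.38254552  95.30126218]
```

Call:
step_arm(
  targets=[
    [[0, 0, -0.03], 0, 0],
    [[0, 0, -0.07], 0, 0],
    [[0, 0, -0.1], 0, 0],
    [[-0.04, 0, -0.1], 0, 0],
    [[-0.08, 0, -0.1], 0, 0],
    [[-0.12, 0, -0.1], 0, 0],
    [[-0.12, 0, -0.1], 0, 0],
    [[-0.12, 0, -0.1], 0, 0],
  ],
)

```text
clock: 17.6
ee_pos: [531.3, 74.9, 194.8]
tcp_rot: [[0.992, -0.125, -0.002], [-0.125, -0.992, 0.0], [-0.002, 0.0, -1.0]]
force: [-0.7, 0.6, 0.2]
finger_gap: 51.9
gripper_force: 0.0
```

```bash
cat > find.py <<'E'
from h import *
S=np.array([662.2,58.0]);r=np.array([.125,.992]);n=np.array([.992,-.125])
for c in("top","side"):
    im,d=camera(c);z0=np.load(f"s_{c}.npz");np.savez("f_"+c,im=im,d=d)
    P,u,v=pts(c,d);a=(P[:,:2]-S)@r;b=(P[:,:2]-S)@n
    ch=(np.abs(d-z0["d"])>3.5)&(z0["d"]>0)&(d>0);ch=ch[v,u]
    k=ch&(P[:,2]>2)&(P[:,2]<150)&(abs(a)<200)&(b>-60)&(b<170)
    Q=np.c_[a,b,P[:,2]][k];print(c,len(Q),Q.mean(0).round(1) if len(Q) else "")
    H,_,_=np.histogram2d(Q[:,0],Q[:,1],bins=[np.arange(-100,121,20),np.arange(-60,171,20)]);print(H.astype(int))
    for x in cut_out(c,"long_pin")[:3]:
        p,_,_=pts(c,d,x["pixels"]);print("det",round(x["p"],2),x["extent"],np.median(p,0).round(1) if len(p) else None)
s=state();print(s["clock"],s["ee_pos"])
E
python3 find.py
```

```text
top 939 [-17.   71.9  21.4]
[[ 3 11 12 13  1  4  2  2  1  1  6]
 [ 1  4 17 13  5  3  3  3  3  3 10]
 [ 0  6 15 19  5  1  5  3  2  3  6]
 [ 1  9 13 14  4  1  2  6  4  2  4]
 [ 0 11 11 15 34 22 18 17 15  3  6]
 [ 0  4  2  4 24 13 12 10 10  4  6]
 [ 0  0  0  0  0  1  5  6  3  2  4]
 [ 0  0  0  0  0  0  0  1  2  3  6]
 [ 0  0  0  0  0  0  0  3  3  5  0]
 [ 0  0  0  0  0  0  0  5  3  2  2]
 [ 0  0  0  0  0  0  0  0  1  1  5]]
det 0.71 [228.0, 125.2, 13.3, 26.7] [712.5  48.7  40.7]
side 806 [16.9 62.7 22.5]
[[ 2  7 20 16  4  2  1  3  0  1  0]
 [ 1  1  0  0  1  1  1  1  2  8  9]
 [ 1  9 12  7  4  2  0  1  0  3  2]
 [ 2  2  3  3  0  1  1  1  1  1  0]
 [ 2 11  2  8 47 37 34 32 24  0  1]
 [ 3  5  5  0 11  2  4  5  1  0  2]
 [ 0  8  1  5  2  2  1  0  0  1  2]
 [ 1  4  1  2  1  0  1  0  0  1  1]
 [ 0  0  0  0  0  0  0  0  1  1  2]
 [ 0  1  0  0  0  0  0  1  1  2  2]
 [ 2  2  2  1  0  0  0  1  1  2  3]]
det 0.45 [319.3, 184.2, 30.6, 19.6] [723.5  44.1  34. ]
17.8 [535.45061757  74.05663203 196.47451245]
```

```bash
python3 - <<'E'
from h import *
S=np.array([662.2,58.0]);r=np.array([.125,.992]);n=np.array([.992,-.125])
for c in("top","side"):
    im,d=camera(c);P,u,v=pts(c,d);a=(P[:,:2]-S)@r;b=(P[:,:2]-S)@n
    k=(abs(a+2)<17)&(P[:,2]>4)&(b>5)&(b<145)&((P[:,2]>41)|(b>32));Q=np.c_[a,b,P[:,2]][k]
    for lo in range(5,145,8):
        m=(Q[:,1]>=lo)&(Q[:,1]<lo+8)
        if m.any(): print(c,lo,m.sum(),Q[m].mean(0).round(1),"a",Q[m,0].min().round(1),Q[m,0].max().round(1),"z",Q[m,2].min().round(1),Q[m,2].max().round(1))
    m=(Q[:,1]>20)&(Q[:,1]<118);f=np.polyfit(Q[m,1],Q[m,2],1);g=np.polyfit(Q[m,1],Q[m,0],1);print("z slope deg",np.degrees(np.arctan(f[0])),"a slope",np.degrees(np.arctan(g[0])), np.polyval(f,70),np.polyval(g,70))
print(state()["clock"],state()["ee_pos"])
E
cp s_top.npz s0t.npz; python3 - <<'E'
import cv2,numpy as np
im=np.load("f_side.npz")["im"][120:240,260:420,::-1]
cv2.imwrite("pics/f.png",cv2.resize(im,None,fx=5,fy=5,interpolation=cv2.INTER_CUBIC))
E
```

```text
top 5 17 [-4.8  9.1 43.6] a -13.2 4.3 z 41.0 47.6
top 13 9 [-4.6 16.3 43.1] a -12.5 2.1 z 41.0 47.0
top 21 32 [-1.3 25.  50.9] a -12.6 8.8 z 41.3 62.8
top 29 23 [-2.5 32.1 56.3] a -11.2 9.1 z 48.2 61.0
top 37 10 [-1.4 42.2 46.6] a -6.3 4.6 z 41.6 50.6
top 45 10 [-1.6 49.2 43.3] a -5.5 2.9 z 38.6 46.0
top 53 13 [-2.4 56.5 37.3] a -10.9 4.0 z 5.0 44.4
top 61 12 [-2.  64.8 31.9] a -6.7 4.5 z 4.0 37.6
top 69 12 [-1.1 72.9 30.8] a -6.3 5.4 z 25.2 35.4
top 77 13 [-1.8 82.1 25.2] a -6.2 4.8 z 18.5 29.7
top 85 8 [-1.1 89.8 21.9] a -4.7 3.2 z 18.5 25.1
top 93 11 [-0.6 97.4 17.4] a -5.8 4.7 z 11.5 22.2
top 101 16 [ -1.3 105.2  13.4] a -7.6 6.7 z 7.4 18.1
top 109 5 [  1.4 111.2  10. ] a -5.9 7.3 z 6.8 12.8
z slope deg -26.7117942482042 a slope 0.7398702159968156 31.465665266311838 -1.3839008574430227
side 5 15 [-1.6  8.7 43.6] a -17.0 11.3 z 41.4 45.1
side 13 4 [-3.8 16.  43.8] a -6.8 2.2 z 41.6 44.7
side 21 32 [-4.1 25.6 51.4] a -13.6 10.3 z 41.3 61.1
side 29 18 [-8.4 32.6 53.8] a -12.4 -3.1 z 42.9 62.2
side 37 15 [-5.8 41.4 44.7] a -9.4 -2.8 z 36.5 50.8
side 45 14 [-5.6 49.5 40.1] a -9.7 -2.0 z 32.3 47.4
side 53 14 [-4.4 57.2 37.1] a -7.7 2.7 z 28.2 43.4
side 61 15 [-4.6 65.1 32.6] a -9.8 -0.8 z 26.9 39.5
side 69 14 [-5.3 73.  27.9] a -8.7 -2.6 z 21.1 35.2
side 77 14 [-4.7 81.1 23.7] a -8.4 -0.8 z 15.5 30.3
side 85 14 [-5.7 88.8 19.5] a -8.0 -4.4 z 13.7 25.3
side 93 14 [-4.9 97.6 14.3] a -9.1 -1.1 z 6.0 21.1
side 101 17 [ -5.9 104.4  12. ] a -8.8 -1.4 z 4.2 18.0
side 109 3 [ -4.4 110.5  10.2] a -6.2 -2.5 z 7.3 15.1
z slope deg -27.796230647872154 a slope 0.08174494222911301 29.823211624703163 -5.307309268191146
17.9 [535.09093451  74.11441112 196.03549201]
```

View pics/f.png

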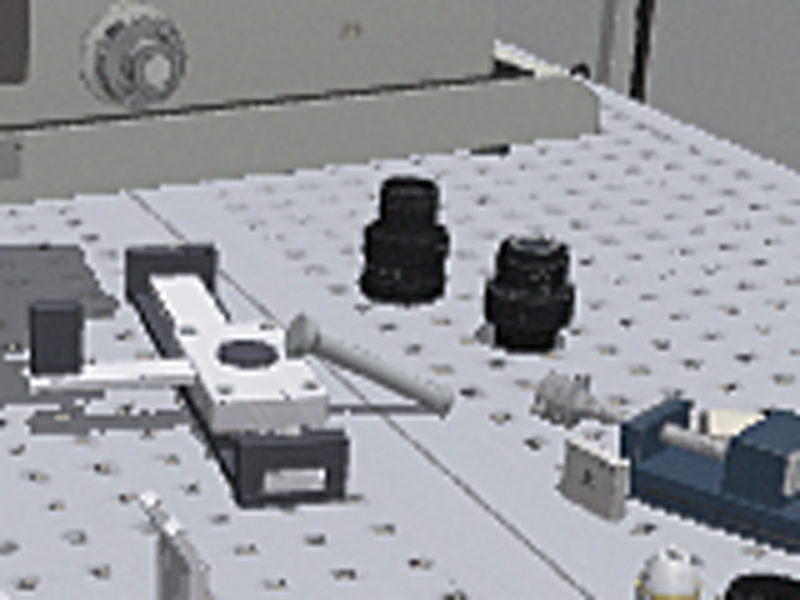

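Call:
step_arm(
  targets=[
    [[0.04, 0, 0], 0, 0.4],
    [[0.08, 0, 0], 0, 0.4],
    [[0.12, 0, 0], 0, 0.4],
    [[0.16, 0.001, 0.02], 0, 0.4],
    [[0.195, 0.002, 0.05], 0, 0.4],
    [[0.207, 0.0026, 0.085], 0, 0.4],
    [[0.207, 0.0026, 0.12], 0, 0.4],
    [[0.207, 0.0026, 0.15], 0, 0.4],
    [[0.207, 0.0026, 0.15], 0, 0.4],
    [[0.207, 0.0026, 0.15], 0, 0.4],
    [[0.207, 0.0026, 0.15], 0, 0.4],
  ],
  newtons=10,
)

```text
clock: 18.82
ee_pos: [740.5, 45.7, 48.1]
tcp_rot: [[0.992, -0.126, 0.004], [-0.126, -0.992, -0.0], [0.004, -0.0, -1.0]]
force: [1.1, -0.8, 0.8]
finger_gap: 55.0
gripper_force: 0.0
```

```bash
python3 - <<'E'
from h import *
S=np.array([662.2,58.0]);r=np.array([.125,.992]);n=np.array([.992,-.125])
s=state();e=np.array(s["ee_pos"])[:2]-S;print(s["ee_pos"],"a,b",e@r,e@n,s["finger_gap"],s["clock"])
E
```

```text
[740.54541366  45.66945513  48.11058325] a,b -2.4387238027335947 79.25996845774182 54.99013998314414 18.8167
```

Call:
step_arm(
  targets=[
    [[0, 0, 0.015], 0, 0.4],
    [[0, 0, 0.028], 0, 0.4],
    [[0, 0, 0.036], 0, 0.4],
    [[0, 0, 0.036], 0, 0.7],
    [[0, 0, 0.036], 0, 1],
    [[0, 0, 0.036], 0, 1],
    [[0, 0, 0.036], 0, 1],
    [[0, 0, 0.036], 0, 1],
    [[0, 0, 0.036], 0, 1],
    [[0, 0, 0.036], 0, 1],
    [[0, 0, 0.036], 0, 1],
    [[0, 0, 0.036], 0, 1],
    [[0, 0, 0.036], 0, 1],
  ],
  newtons=12,
)

```text
clock: 19.9
ee_pos: [739.0, 45.9, 10.0]
tcp_rot: [[0.992, -0.126, 0.001], [-0.126, -0.992, 0.0], [0.001, -0.0, -1.0]]
force: [-0.0, 0.5, 1.7]
finger_gap: 11.7
gripper_force: 12.0
```

Call:
step_arm(
  targets=[
    [[0, 0, -0.008], 0, 1],
    [[0, 0, -0.022], 0, 1],
    [[0, 0, -0.042], 0, 1],
    [[0, 0, -0.065], 0, 1],
    [[0, 0, -0.088], 0, 1],
    [[0, 0, -0.102], 0, 1],
    [[-0.01, 0, -0.107], 0, 1],
    [[-0.03, -0.001, -0.107], 0, 1],
    [[-0.06, -0.0024, -0.107], 0, 1],
    [[-0.09, -0.0024, -0.107], 0, 1],
    [[-0.12, -0.0024, -0.107], 0, 1],
    [[-0.15, -0.0024, -0.107], 0, 1],
    [[-0.18, -0.0024, -0.107], 0, 1],
    [[-0.203, -0.0024, -0.107], 0, 1],
    [[-0.2147, -0.0024, -0.107], 0, 1],
    [[-0.2147, -0.0024, -0.107], 0, 1],
    [[-0.2147, -0.0024, -0.107], 0, 1],
  ],
  newtons=15,
)

```text
clock: 21.32
ee_pos: [526.3, 75.2, 117.3]
tcp_rot: [[0.992, -0.125, 0.001], [-0.125, -0.992, -0.0], [0.001, -0.0, -1.0]]
force: [-0.4, 0.4, -0.7]
finger_gap: 11.4
gripper_force: 15.0
```

```bash
python3 - <<'E'
from h import *
S=np.array([662.2,58.0]);r=np.array([.125,.992]);n=np.array([.992,-.125])
s=state();R=np.array(s["tcp_rot"]);e=np.array(s["ee_pos"])[:2]-S;print(s["ee_pos"],"a,b",e@r,e@n,s["finger_gap"],s["clock"])
for c in("side","top"):
    im,d=camera(c);P,u,v=pts(c,d);q=(P-s["ee_pos"])@R
    w=q[(abs(q[:,1])<13)&(q[:,0]<-12)&(q[:,0]>-80)&(q[:,2]<20)&(q[:,2]>-75)];
    print(c,len(w),w.min(0).round(1),w.max(0).round(1))
    if len(w)>9: 
        f=np.polyfit(w[:,0],w[:,2],1);print("elev",np.degrees(np.arctan(-f[0])),"z at 0",f[1])
    w=q[(abs(q[:,1])<13)&(q[:,0]>12)&(q[:,0]<60)&(q[:,2]<25)&(q[:,2]>-30)];print(" head",len(w),w.max(0).round(1) if len(w) else "",w.min(0).round(1)if len(w) else "")
E
```

```text
[526.3403699   75.19090566 117.33311062] a,b 0.07092465544941007 -136.9216162660931 11.376227072927902 21.3167
side 118 [-56.3  -9.9 -51.7] [-13.1  12.1 -17.2]
elev -25.851452550077752 z at 0 -17.067334250199522
 head 55 [35.6  9.9  7.4] [ 12.7  -9.1 -13.9]Traceback (most recent call last):
  File "<stdin>", line 7, in <module>
    return umr_minimum(a, axis, None, out, keepdims, initial, where)
ValueError: zero-size array to reduction operation minimum which has no identity
```

Call:
step_arm(
  targets=[
    [[0, 0, 0.015], 0, 1],
    [[0, 0, 0.03], 0, 1],
    [[0, 0, 0.033], 0, 1],
    [[0, 0, 0.036], 0, 1],
    [[0, 0, 0.039], 0, 1],
    [[0, 0, 0.042], 0, 1],
    [[0, 0, 0.045], 0, 1],
    [[0, 0, 0.048], 0, 1],
    [[0, 0, 0.051], 0, 1],
    [[0, 0, 0.054], 0, 1],
    [[0, 0, 0.057], 0, 1],
    [[0, 0, 0.06], 0, 1],
    [[0, 0, 0.063], 0, 1],
    [[0, 0, 0.066], 0, 1],
    [[0, 0, 0.067], 0, 1],
  ],
  newtons=7,
)

```text
clock: 22.67
ee_pos: [526.0, 75.2, 49.2]
tcp_rot: [[0.992, -0.126, -0.0], [-0.126, -0.992, -0.0], [-0.0, 0.0, -1.0]]
force: [-0.4, -0.1, 0.2]
finger_gap: 11.8
gripper_force: 7.0
```

```bash
cat > e.py <<'E'
from h import *
S=np.array([662.2,58.0]);r=np.array([.125,.992]);n=np.array([.992,-.125])
s=state();R=np.array(s["tcp_rot"]);e=np.array(s["ee_pos"])[:2]-S;print(s["ee_pos"],"a,b",e@r,e@n,s["finger_gap"],s["clock"],"F",np.round(s["force"],1))
for c in("side",):
    im,d=camera(c);P,u,v=pts(c,d);q=(P-s["ee_pos"])@R
    w=q[(abs(q[:,1])<13)&(q[:,0]<-13)&(q[:,0]>-80)&(P[:,2]>6)&(q[:,2]>-75)]
    if len(w)>9:
        f=np.polyfit(w[:,0],w[:,2],1);print(len(w),w.min(0).round(1),w.max(0).round(1),"elev",np.degrees(np.arctan(-f[0])),"z at 0",f[1])
    w=q[(abs(q[:,1])<13)&(q[:,0]>12)&(q[:,0]<60)&(q[:,2]<25)&(q[:,2]>-75)]
    if len(w): print(" head",len(w),w.max(0).round(1),w.min(0).round(1))
E
python3 e.py
```

```text
[525.99828802  75.16750893  49.19751838] a,b 0.0049548567945088 -137.258036903401 11.828021178403862 22.6667 F [-0.4 -0.1  0.2]
97 [-51.   -3.   -7.8] [-13.3  12.4  29.5] elev 32.57467509297596 z at 0 -9.288880266046906
 head 259 [58.4 11.8 18.9] [ 14.6  -7.6 -41.1]
```

Call:
step_arm(
  targets=[
    [[0, 0, -0.005], 0, 1],
    [[0, 0, -0.02], 0, 1],
    [[0, 0, -0.045], 0, 1],
    [[0, 0, -0.07], 0, 1],
    [[0, 0, -0.082], 0, 1],
    [[0, 0, -0.085], 0, 1],
    [[0, 0, -0.085], 0, 1],
  ],
  newtons=12,
)

```text
clock: 23.3
ee_pos: [526.5, 75.2, 135.3]
tcp_rot: [[0.992, -0.126, 0.002], [-0.126, -0.992, -0.0], [0.002, -0.0, -1.0]]
force: [0.1, 0.4, -1.7]
finger_gap: 11.4
gripper_force: 12.0
```

```bash
cat > pose.py <<'E'
from h import *
from scipy.optimize import least_squares
# model of the pin surface in the tool's x-z plane (y=0): radius as a function of position along the axis from the foot
S=np.array([662.2,58.0]);r=np.array([.125,.992]);n=np.array([.992,-.125])
def rad(t): return np.interp(t,[0,6.9,7.1,11.9,12,89,89.1,95,100],[11,11,9,7,6,6,8,8,2])
def pose(th0=30,x0=0,z0=-16,zmin=46,s0=58):
    s=state();R=np.array(s["tcp_rot"]);e=np.array(s["ee_pos"])[:2]-S
    print(np.round(s["ee_pos"],1),"a,b",np.round([e@r,e@n],1),"gap",round(s["finger_gap"],1),"t",s["clock"],"F",np.round(s["force"],1))
    Q=[]
    for c in("side","top"):
        im,d=camera(c);P,u,v=pts(c,d);q=(P-s["ee_pos"])@R
        t=np.radians(th0);ax=np.array([np.cos(t),0,-np.sin(t)]);p=q-[x0,0,z0];l=p@ax;dd=np.linalg.norm(p-np.outer(l,ax),axis=1)
        k=(dd<22)&(l>-80)&(l<60)&(abs(q[:,1])<13.5)&(P[:,2]>zmin)&((abs(q[:,0])>15)|(q[:,2]>3))
        Q.append((c,q[k]))
    for nm,q in Q+[("both",np.vstack([x[1] for x in Q]))]:
        if len(q)<25: print(nm,len(q));continue
        def f(p):
            ax=np.array([np.cos(p[0]),0,-np.sin(p[0])]);w=q-[p[1]*np.sin(p[0]),p[3],p[1]*np.cos(p[0])]-np.array([0,0,z0])
            l=w@ax;dd=np.linalg.norm(w-np.outer(l,ax),axis=1)
            return np.r_[dd-rad(l+p[2]),2*p[3]]
        o=least_squares(f,[np.radians(th0),0,s0,0],loss="soft_l1",f_scale=1.5);p=o.x
        foot=np.array([p[1]*np.sin(p[0]),0,p[1]*np.cos(p[0])+z0])-p[2]*np.array([np.cos(p[0]),0,-np.sin(p[0])])
        print(nm,len(q),"elev",np.degrees(p[0]).round(1),"s",p[2].round(1),"off",p[1].round(1),"y",p[3].round(1),"foot tool xz",foot[[0,2]].round(1),"rms",np.median(abs(o.fun)).round(2))
if __name__=="__main__":
    import sys;pose(*map(float,sys.argv[1:]))
E
python3 pose.py 30 0 -14 46
```

```text
[526.5  75.2 135.3] a,b [ 1.000e-01 -1.368e+02] gap 11.4 t 23.3 F [ 0.1  0.4 -1.7]
side 152 elev 39.6 s 63.9 off 0.7 y 0.2 foot tool xz [-48.7  27.3] rms 1.12
top 26 elev 41.8 s 62.7 off -0.2 y -0.3 foot tool xz [-46.9  27.6] rms 0.49
both 178 elev 39.6 s 62.0 off 0.8 y -0.3 foot tool xz [-47.2  26.2] rms 0.8
```

Call:
step_arm(
  targets=[
    [[0.01, 0, 0], 0, 1],
    [[0.03, 0, 0], 0, 1],
    [[0.06, 0, 0], 0, 1],
    [[0.09, 0, 0], 0, 1],
    [[0.12, 0, 0], 0, 1],
    [[0.15, 0, 0], 0, 1],
    [[0.18, 0, 0], 0, 1],
    [[0.205, 0, 0], 0, 1],
    [[0.222, 0, 0], 0, 1],
    [[0.2294, 0, 0.005], 0, 1],
    [[0.2294, 0, 0.02], 0, 1],
    [[0.2294, 0, 0.045], 0, 1],
    [[0.2294, 0, 0.07], 0, 1],
    [[0.2294, 0, 0.086], 0, 1],
    [[0.2294, 0, 0.092], 0, 1],
    [[0.2294, 0, 0.092], 0, 1],
    [[0.2294, 0, 0.092], 0, 1],
  ],
  newtons=15,
)

```text
clock: 24.82
ee_pos: [753.6, 46.5, 42.8]
tcp_rot: [[0.992, -0.125, 0.0], [-0.125, -0.992, 0.0], [0.0, -0.0, -1.0]]
force: [0.8, -0.0, 0.1]
finger_gap: 11.6
gripper_force: 15.0
```

```bash
python3 pose.py 40 0 -14 6 62
```

```text
[753.6  46.5  42.8] a,b [-0.  92.1] gap 11.6 t 24.8167 F [ 0.8 -0.   0.1]
side 113 elev 38.6 s 60.9 off 1.1 y -0.0 foot tool xz [-46.9  24.9] rms 0.89
top 0
both 113 elev 38.6 s 60.9 off 1.1 y -0.0 foot tool xz [-46.9  24.9] rms 0.89
```

Call:
step_arm(
  targets=[
    [[-0.004, 0, 0], 0, 1],
    [[-0.008, 0, 0], 0, 1],
    [[-0.0093, 0, -0.0025], 0, 1],
    [[-0.0108, 0, -0.0049], 0, 1],
    [[-0.0124, 0, -0.0072], 0, 1],
    [[-0.0141, 0, -0.0095], 0, 1],
    [[-0.0159, 0, -0.0117], 0, 1],
    [[-0.0178, 0, -0.0139], 0, 1],
    [[-0.0198, 0, -0.0159], 0, 1],
    [[-0.0218, 0, -0.0179], 0, 1],
    [[-0.024, 0, -0.0197], 0, 1],
    [[-0.0261, 0, -0.0215], 0, 1],
    [[-0.0284, 0, -0.0231], 0, 1],
    [[-0.0307, 0, -0.0247], 0, 1],
    [[-0.0331, 0, -0.0262], 0, 1],
    [[-0.0356, 0, -0.0276], 0, 1],
    [[-0.0381, 0, -0.0288], 0, 1],
    [[-0.0406, 0, -0.03], 0, 1],
    [[-0.0406, 0, -0.03], 0, 1],
  ],
  newtons=6,
)

```text
clock: 26.5
ee_pos: [713.0, 51.5, 72.9]
tcp_rot: [[0.992, -0.125, 0.0], [-0.125, -0.992, -0.0], [0.0, 0.0, -1.0]]
force: [1.2, -0.5, -1.3]
finger_gap: 11.4
gripper_force: 6.6
```

```bash
python3 pose.py 78 0 -14 46 62
```

```text
[713.   51.5  72.9] a,b [-0.  51.2] gap 11.4 t 26.5 F [ 1.2 -0.5 -1.3]
side 51 elev 74.7 s 61.2 off 6.8 y -0.1 foot tool xz [-9.6 46.9] rms 1.15
top 0
both 51 elev 74.7 s 61.2 off 6.8 y -0.1 foot tool xz [-9.6 46.9] rms 1.15
```

Call:
step_arm(
  targets=[
    [[0.003, 0, 0], 0, 1],
    [[0.003, 0, -0.008], 0, 1],
    [[0.003, 0, -0.02], 0, 1],
    [[0.003, 0, -0.03], 0, 1],
    [[0.0, 0, -0.035], 0, 1],
    [[-0.01, 0, -0.035], 0, 1],
    [[-0.023, 0, -0.035], 0, 1],
    [[-0.034, 0, -0.035], 0, 1],
    [[-0.0412, 0, -0.035], 0, 1],
    [[-0.0412, 0, -0.035], 0, 1],
    [[-0.0412, 0, -0.035], 0, 1],
  ],
  newtons=10,
)

```text
clock: 27.52
ee_pos: [672.7, 56.7, 108.3]
tcp_rot: [[0.992, -0.126, 0.001], [-0.126, -0.992, -0.0], [0.001, -0.0, -1.0]]
force: [-0.0, 0.4, -0.8]
finger_gap: 11.6
gripper_force: 10.3
```

```bash
python3 pose.py 75 3 -14 60 62; python3 - <<'E'
from fit import *
for c in("side","top"):
    im,d=camera(c);print(c,seat(c,np.load(f"f_{c}.npz")["im"]))
E
```

```text
[672.7  56.7 108.3] a,b [-0.  10.6] gap 11.6 t 27.5167 F [-0.   0.4 -0.8]
side 110 elev 73.8 s 61.1 off 6.7 y -0.4 foot tool xz [-10.7  46.5] rms 0.91
top 21
both 131 elev 73.6 s 61.3 off 6.8 y -0.5 foot tool xz [-10.8  46.7] rms 0.93
side [662.89063304  57.45753989  42.5       ]
top [660.90780264  65.24416386  42.5       ]
```

Call:
step_arm(
  targets=[
    [[0, 0, 0.005], 0, 1],
    [[0, 0, 0.01], 0, 1],
    [[0, 0, 0.013], 0, 1],
    [[0, 0, 0.015], 0, 1],
    [[0, 0, 0.016], 0, 1],
    [[0, 0, 0.016], 0, 1],
    [[0, 0, 0.016], 0, 1],
  ],
  newtons=7,
)

```text
clock: 28.3
ee_pos: [673.3, 56.5, 92.6]
tcp_rot: [[0.992, -0.126, 0.002], [-0.126, -0.992, -0.0], [0.002, 0.0, -1.0]]
force: [1.1, 0.2, 4.1]
finger_gap: 11.6
gripper_force: 7.0
```

Call:
step_arm(
  targets=[
    [[-0.001, 0, 0.0003], 0, 1],
    [[-0.002, 0, 0.0003], 0, 1],
    [[-0.003, 0, 0.0003], 0, 1],
    [[-0.004, 0, 0.0003], 0, 1],
    [[-0.005, 0, 0.0003], 0, 1],
    [[-0.006, 0, 0.0003], 0, 1],
    [[-0.007, 0, 0.0003], 0, 1],
  ],
  newtons=7,
)

```text
clock: 28.88
ee_pos: [667.0, 57.3, 92.6]
tcp_rot: [[0.992, -0.126, 0.004], [-0.126, -0.992, -0.0], [0.004, -0.0, -1.0]]
force: [2.1, -0.7, 4.2]
finger_gap: 11.8
gripper_force: 7.7
```

```bash
python3 pose.py 80 6 -14 55 62
```

```text
[667.   57.3  92.6] a,b [-0.1  4.9] gap 11.8 t 28.8833 F [ 2.1 -0.7  4.2]
side 80 elev 77.1 s 59.6 off 7.9 y -0.4 foot tool xz [-5.6 45.9] rms 0.99
top 4
both 84 elev 76.9 s 60.4 off 7.9 y -0.5 foot tool xz [-6.  46.7] rms 0.94
```

Call:
step_arm(
  targets=[
    [[-0.001, 0, 0.0002], 0, 1],
    [[-0.002, 0, 0.0003], 0, 1],
    [[-0.003, 0, 0.0003], 0, 1],
    [[-0.004, 0, 0.0003], 0, 1],
    [[-0.005, 0, 0.0003], 0, 1],
  ],
  newtons=7,
)

```text
clock: 29.4
ee_pos: [662.1, 57.9, 92.4]
tcp_rot: [[0.992, -0.126, 0.004], [-0.126, -0.992, -0.0], [0.004, -0.0, -1.0]]
force: [2.9, -0.6, 4.5]
finger_gap: 12.1
gripper_force: 7.7
```

```bash
python3 pose.py 82 7 -14 55 62
```

```text
[662.1  57.9  92.4] a,b [-0.1 -0.1] gap 12.1 t 29.4 F [ 2.9 -0.6  4.5]
side 83 elev 79.5 s 58.6 off 9.6 y -0.4 foot tool xz [-1.2 45.4] rms 0.75
top 3
both 86 elev 79.0 s 58.8 off 9.8 y -0.4 foot tool xz [-1.6 45.5] rms 0.86
```

Call:
step_arm(
  targets=[
    [[0, 0, 0], 0, 0.83],
    [[0, 0, 0], 0, 0.6],
    [[0, 0, 0], 0, 0.4],
    [[0, 0, 0], 0, 0.2],
    [[0, 0, 0], 0, 0],
  ],
  newtons=3,
)

```text
clock: 29.92
ee_pos: [660.0, 58.3, 90.3]
tcp_rot: [[0.992, -0.126, -0.001], [-0.126, -0.992, 0.0], [-0.001, -0.0, -1.0]]
force: [0.8, -0.9, -0.0]
finger_gap: 40.2
gripper_force: 0.0
```

```bash
cat > st.py <<'E'
from h import *
import sys
from scipy.optimize import least_squares
from pose import rad
S=np.array([662.2,58.0]);r=np.array([.125,.992]);n=np.array([.992,-.125])
def stand(da=0):
    s=state();print(np.round(s["ee_pos"],1),"gap",round(s["finger_gap"],1),"t",s["clock"],"F",np.round(s["force"],1))
    for c in("side","top","side"):
        im,d=camera(c);P,u,v=pts(c,d);q=np.c_[(P[:,:2]-S)@r-da,(P[:,:2]-S)@n,P[:,2]]
        k=(abs(q[:,0])<16)&(abs(q[:,1])<26)&(q[:,2]>46)&(q[:,2]<150);q=q[k]
        if len(q)<15: print(c,len(q));continue
        def f(p):
            ax=np.array([p[2],p[3],1]);ax/=np.linalg.norm(ax);w=q-[p[0],p[1],42.5];l=w@ax
            return np.r_[np.linalg.norm(w-np.outer(l,ax),axis=1)-rad(l)]
        o=least_squares(f,[0,0,0,0],loss="soft_l1",f_scale=1.5);p=o.x
        print(c,len(q),"foot a,b",p[:2].round(1),"tilt a,b deg",np.degrees(np.arctan(p[2:])).round(1),"zmax",q[:,2].max().round(1),"res",np.median(abs(o.fun)).round(2))
if __name__=="__main__": stand(float(sys.argv[1]) if len(sys.argv)>1 else 0)
E
python3 st.py
```

```text
[660.   58.3  90.3] gap 40.2 t 29.9167 F [ 0.8 -0.9 -0. ]
side 194 foot a,b [-0.6 -1.6] tilt a,b deg [ 2.  -7.5] zmax 145.0 res 1.14
top 18 foot a,b [-2.2 -1.8] tilt a,b deg [ 9.  -1.2] zmax 62.4 res 0.62
side 115 foot a,b [-0.1 -1.8] tilt a,b deg [-0.  -0.7] zmax 145.3 res 1.01
```

Call:
step_arm(
  targets=[
    [[0, 0, 0], 0, 0],
    [[0, 0, 0], 0, 0],
    [[0, 0, 0], 0, 0],
    [[0, 0, 0], 0, 0],
    [[0, 0, 0], 0, 0],
    [[0, 0, 0], 0, 0],
    [[0, 0, 0], 0, 0],
    [[0, 0, 0], 0, 0],
    [[0, 0, 0], 0, 0],
    [[0, 0, 0], 0, 0],
    [[0, 0, 0], 0, 0],
    [[0, 0, 0], 0, 0],
  ],
)

```text
clock: 31.07
ee_pos: [660.5, 58.2, 91.0]
tcp_rot: [[0.992, -0.125, -0.0], [-0.125, -0.992, 0.0], [-0.0, -0.0, -1.0]]
force: [-0.2, 0.4, -1.0]
finger_gap: 92.0
gripper_force: 0.0
```

```bash
python3 st.py
```

```text
[660.5  58.2  91. ] gap 92.0 t 31.0667 F [-0.2  0.4 -1. ]
side 200 foot a,b [-0.8 -1.6] tilt a,b deg [ 3.  -2.9] zmax 144.2 res 0.85
top 23 foot a,b [-1.6 -0.3] tilt a,b deg [ 10.3 -10.8] zmax 60.1 res 0.57
side 161 foot a,b [-0.4 -1.1] tilt a,b deg [-0.1  0.3] zmax 143.9 res 1.01
```

Call:
step_arm(
  targets=[
    [[0, 0, -0.01], 0, 0],
    [[0, 0, -0.03], 0, 0],
    [[0, 0, -0.055], 0, 0],
    [[0, 0, -0.075], 0, 0],
    [[0, 0, -0.085], 0, 0],
    [[0, 0, -0.085], 0, 0],
    [[0, 0, -0.085], 0, 0],
    [[0, 0, -0.085], 0, 0],
    [[0, 0, -0.085], 0, 0],
    [[0, 0, -0.085], 0, 0],
    [[0, 0, -0.085], 0, 0],
    [[0, 0, -0.085], 0, 0],
    [[0, 0, -0.085], 0, 0],
    [[0, 0, -0.085], 0, 0],
    [[0, 0, -0.085], 0, 0],
    [[0, 0, -0.085], 0, 0],
  ],
)

```text
clock: 32.55
ee_pos: [660.6, 58.2, 176.1]
tcp_rot: [[0.992, -0.126, 0.0], [-0.126, -0.992, 0.0], [0.0, -0.0, -1.0]]
force: [0.4, 0.6, 0.1]
finger_gap: 91.6
gripper_force: 0.0
```

```bash
python3 st.py;python3 st.py
```

```text
[660.6  58.2 176.1] gap 91.6 t 32.55 F [0.4 0.6 0.1]
side 201 foot a,b [-0.4 -1.2] tilt a,b deg [-0.   0.9] zmax 144.0 res 1.05
top 85 foot a,b [ 0.7 -0.6] tilt a,b deg [ 0.5 -1.4] zmax 143.7 res 0.47
side 197 foot a,b [-0.7 -1.4] tilt a,b deg [0.6 0.3] zmax 143.8 res 1.0
[660.6  58.2 176. ] gap 91.9 t 32.7 F [-0.2  0.   0.5]
side 200 foot a,b [-0.6 -1.5] tilt a,b deg [-0.1  1.1] zmax 144.3 res 0.99
top 87 foot a,b [ 0.4 -0.9] tilt a,b deg [ 0.6 -0.7] zmax 143.2 res 0.59
side 197 foot a,b [-0.5 -0.9] tilt a,b deg [ 0.4 -0.3] zmax 144.1 res 1.0
```

Call:
step_arm(
  targets=[
    [[-0.015, 0, 0], 0, 0],
    [[-0.04, 0, 0], 0, 0],
    [[-0.07, 0, 0], 0, 0],
    [[-0.09, 0, 0], 0, 0],
    [[-0.0984, 0, 0], 0, 0.3],
    [[-0.0984, 0, 0.02], 0, 0.5],
    [[-0.0984, 0, 0.055], 0, 0.5],
    [[-0.0984, 0, 0.085], 0, 0.6],
    [[-0.0984, 0, 0.11], 0, 0.7],
    [[-0.0984, 0, 0.125], 0, 0.7],
    [[-0.0984, 0, 0.13], 0, 0.7],
    [[-0.0984, 0, 0.13], 0, 0.75],
    [[-0.0984, 0, 0.13], 0, 0.78],
    [[-0.0984, 0, 0.13], 0, 0.78],
    [[-0.0984, 0, 0.13], 0, 0.78],
  ],
  newtons=10,
)

```text
clock: 34.1
ee_pos: [564.4, 70.4, 47.7]
tcp_rot: [[0.992, -0.126, 0.003], [-0.126, -0.992, -0.0], [0.003, -0.0, -1.0]]
force: [0.5, -0.7, 0.1]
finger_gap: 21.4
gripper_force: 0.0
```

```bash
python3 st.py; python3 - <<'E'
from h import *
S=np.array([662.2,58.0]);r=np.array([.125,.992]);n=np.array([.992,-.125])
s=state();e=np.array(s["ee_pos"])[:2]-S;print("a,b",e@r,e@n,s["ee_pos"])
E
```

```text
[564.4  70.4  47.7] gap 21.4 t 34.1 F [ 0.5 -0.7  0.1]
side 197 foot a,b [-0.1 -1.5] tilt a,b deg [0.1 0.1] zmax 144.3 res 0.86
top 0
side 196 foot a,b [-0.2 -1.4] tilt a,b deg [ 0.1 -0.2] zmax 144.4 res 0.91
a,b 0.07154352434650946 -99.35638688006973 [563.61674776  70.4944053   46.94861743]
```

Call:
step_arm(
  targets=[
    [[0, 0, 0], 0, 0.79],
    [[0, 0, 0], 0, 0.8],
    [[0, 0, 0], 0, 0.807],
    [[0, 0, 0], 0, 0.814],
    [[0, 0, 0], 0, 0.821],
    [[0, 0, 0], 0, 0.828],
    [[0, 0, 0], 0, 0.835],
    [[0, 0, 0], 0, 0.842],
    [[0, 0, 0], 0, 0.849],
    [[0, 0, 0], 0, 0.856],
    [[0, 0, 0], 0, 0.863],
    [[0, 0, 0], 0, 0.87],
    [[0, 0, 0], 0, 0.88],
    [[0, 0, 0], 0, 0.9],
    [[0, 0, 0], 0, 0.95],
    [[0, 0, 0], 0, 1],
    [[0, 0, 0], 0, 1],
  ],
  newtons=10,
)

```text
clock: 35.67
ee_pos: [562.9, 70.5, 46.0]
tcp_rot: [[0.992, -0.126, -0.0], [-0.126, -0.992, 0.0], [-0.0, -0.0, -1.0]]
force: [-1.5, 0.2, 1.5]
finger_gap: 12.1
gripper_force: 10.0
```

```bash
python3 st.py
```

```text
[562.9  70.5  46. ] gap 12.1 t 35.6667 F [-1.5  0.2  1.5]
side 200 foot a,b [-2.8 -1.8] tilt a,b deg [0.2 0.3] zmax 144.5 res 0.94
top 0
side 199 foot a,b [-2.5 -1.2] tilt a,b deg [ 0.1 -0.1] zmax 143.3 res 0.9
```

Call:
step_arm(
  targets=[
    [[0, -0.0005, 0], 0, 1],
    [[0, -0.0015, 0], 0, 1],
    [[0, -0.003, 0], 0, 1],
    [[0, -0.005, 0], 0, 1],
    [[0, -0.0075, 0], 0, 1],
    [[0, -0.0105, 0], 0, 1],
    [[0, -0.014, 0], 0, 1],
    [[0, -0.018, 0], 0, 1],
    [[0, -0.0225, 0], 0, 1],
    [[0, -0.027, 0], 0, 1],
    [[0, -0.0315, 0], 0, 1],
    [[0, -0.036, 0], 0, 1],
    [[0, -0.0405, 0], 0, 1],
    [[0, -0.045, 0], 0, 1],
    [[0, -0.0495, 0], 0, 1],
    [[0, -0.0535, 0], 0, 1],
    [[0, -0.057, 0], 0, 1],
    [[0, -0.0595, 0], 0, 1],
    [[0, -0.061, 0], 0, 1],
    [[0, -0.062, 0], 0, 1],
  ],
)

```text
clock: 37.48
ee_pos: [571.6, 132.4, 46.1]
tcp_rot: [[0.992, -0.125, 0.002], [-0.125, -0.992, -0.0], [0.002, -0.0, -1.0]]
force: [5.2, -3.0, -3.7]
finger_gap: 12.3
gripper_force: 10.0
```

```bash
python3 st.py 60; python3 - <<'E'
from h import *
S=np.array([662.2,58.0]);r=np.array([.125,.992]);n=np.array([.992,-.125])
z=np.load("f_top.npz");z2=np.load("f_side.npz")
for d,c in((z["d"],"top"),(z2["d"],"side")):
    P,u,v=pts(c,d);a=(P[:,:2]-S)@r;b=(P[:,:2]-S)@n
    for lo in range(160,215,4):
        m=(abs(b)<20)&(a>=lo)&(a<lo+4)
        if m.any(): print(c,lo,np.percentile(P[m,2],[10,50,90]).round(0),end="; ")
E
```

```text
[571.6 132.4  46.1] gap 12.3 t 37.4833 F [ 5.2 -3.  -3.7]
side 176 foot a,b [-0.2 -1.2] tilt a,b deg [-0.1  0.5] zmax 144.1 res 0.91
top 42 foot a,b [ 0.1 -0.3] tilt a,b deg [ 0.7 -0.6] zmax 137.2 res 0.69
side 176 foot a,b [-0.1 -0.4] tilt a,b deg [ 0.2 -0. ] zmax 144.2 res 0.99
top 160 [-796. -793. -790.]; top 164 [-801. -798. -795.]; side 160 [-800.   14.   20.]; side 164 [-559.   16.   20.]; side 168 [14. 19. 20.]; side 172 [ 9. 18. 21.]; side 176 [11. 19. 20.]; side 180 [10. 20. 26.]; side 184 [17. 26. 34.]; side 188 [20. 28. 35.]; side 192 [35. 36. 38.]; side 196 [35. 36. 38.]; side 200 [35. 35. 35.];
```

Call:
step_arm(
  targets=[
    [[0, -0.0005, 0], 0, 1],
    [[0, -0.0015, 0], 0, 1],
    [[0.0001, -0.003, 0], 0, 1],
    [[0.0002, -0.005, 0], 0, 1],
    [[0.0003, -0.0075, 0], 0, 1],
    [[0.0004, -0.0105, 0], 0, 1],
    [[0.0005, -0.014, 0], 0, 1],
    [[0.0006, -0.018, 0], 0, 1],
    [[0.0007, -0.0225, 0], 0, 1],
    [[0.0008, -0.027, 0], 0, 1],
    [[0.0009, -0.0315, 0], 0, 1],
    [[0.001, -0.036, 0], 0, 1],
    [[0.0011, -0.0405, 0], 0, 1],
    [[0.0012, -0.045, 0], 0, 1],
    [[0.0013, -0.0495, 0], 0, 1],
    [[0.0013, -0.0535, 0], 0, 1],
    [[0.0013, -0.057, 0], 0, 1],
    [[0.0013, -0.0595, 0], 0, 1],
    [[0.0013, -0.0615, 0], 0, 1],
    [[0.0013, -0.063, 0], 0, 1],
  ],
)

```text
clock: 39.3
ee_pos: [580.5, 194.7, 46.1]
tcp_rot: [[0.992, -0.125, 0.001], [-0.125, -0.992, -0.0], [0.001, -0.0, -1.0]]
force: [5.8, -3.4, -3.4]
finger_gap: 12.4
gripper_force: 10.0
```

```bash
python3 st.py 122
```

```text
[580.5 194.7  46.1] gap 12.4 t 39.3 F [ 5.8 -3.4 -3.4]
side 162 foot a,b [0.5 0.7] tilt a,b deg [-0.2  0.1] zmax 144.0 res 1.39
top 122 foot a,b [1.3 0.9] tilt a,b deg [0.4 0.1] zmax 143.5 res 0.76
side 162 foot a,b [0.8 0.5] tilt a,b deg [0.2 0.1] zmax 144.1 res 1.13
```

Call:
step_arm(
  targets=[
    [[0, -0.0003, 0], 0, 1],
    [[0, -0.0008, 0], 0, 1],
    [[0, -0.0015, 0], 0, 1],
    [[0, -0.0023, 0], 0, 1],
    [[0.0001, -0.0031, 0], 0, 1],
    [[0.0001, -0.0039, 0], 0, 1],
    [[0.0001, -0.0047, 0], 0, 1],
    [[0.0002, -0.0055, 0], 0, 1],
    [[0.0002, -0.0063, 0], 0, 1],
    [[0.0002, -0.0071, 0], 0, 1],
    [[0.0002, -0.0079, 0], 0, 1],
    [[0.0002, -0.0085, 0], 0, 1],
    [[0.0002, -0.009, 0], 0, 1],
  ],
)

```text
clock: 40.53
ee_pos: [581.7, 203.1, 46.0]
tcp_rot: [[0.992, -0.125, 0.001], [-0.125, -0.992, -0.001], [0.001, 0.001, -1.0]]
force: [4.2, -4.9, -1.7]
finger_gap: 12.1
gripper_force: 10.0
```

Call:
step_arm(
  targets=[
    [[0, -0.0004, 0], 0, 1],
    [[0, -0.0008, 0], 0, 1],
    [[0, -0.0013, 0], 0, 1],
    [[0, -0.0018, 0], 0, 1],
    [[0, -0.0023, 0], 0, 1],
    [[0, -0.0028, 0], 0, 1],
    [[0, -0.0033, 0], 0, 1],
    [[0, -0.0038, 0], 0, 1],
    [[0, -0.0038, 0], 0, 1],
  ],
)

```text
clock: 41.28
ee_pos: [581.6, 203.2, 46.0]
tcp_rot: [[0.992, -0.125, -0.002], [-0.125, -0.992, -0.007], [-0.001, 0.007, -1.0]]
force: [1.0, -16.0, 2.4]
finger_gap: 12.2
gripper_force: 10.0
```

```bash
python3 st.py 133
```

```text
[581.6 203.2  46. ] gap 12.2 t 41.2833 F [  1.  -16.    2.4]
side 164 foot a,b [-1.5  0.8] tilt a,b deg [-0.3 -0.3] zmax 144.7 res 0.97
top 124 foot a,b [-1.4  1.6] tilt a,b deg [ 0.4 -0.1] zmax 143.5 res 0.54
side 166 foot a,b [-2.3  0.5] tilt a,b deg [0.6 0.1] zmax 144.5 res 0.92
```

Call:
step_arm(
  targets=[
    [[0, 0.001, 0], 0, 1],
    [[0, 0.002, 0], 0, 1],
    [[0, 0.003, 0], 0, 1],
    [[0, 0.003, 0], 0, 1],
    [[0, 0.003, 0], 0, 0.86],
    [[0, 0.003, 0], 0, 0.855],
    [[0, 0.003, 0], 0, 0.85],
    [[0, 0.003, 0], 0, 0.84],
    [[0, 0.003, 0], 0, 0.83],
    [[0, 0.003, 0], 0, 0.81],
    [[0, 0.003, 0], 0, 0.78],
    [[0, 0.003, 0], 0, 0.74],
    [[0, 0.003, 0], 0, 0.7],
    [[0, 0.003, 0], 0, 0.7],
  ],
)

```text
clock: 42.6
ee_pos: [581.2, 204.2, 45.9]
tcp_rot: [[0.992, -0.125, -0.0], [-0.125, -0.992, 0.0], [-0.0, -0.0, -1.0]]
force: [-0.0, -0.7, 0.1]
finger_gap: 27.3
gripper_force: 0.0
```

```bash
python3 st.py 131.5
```

```text
[581.2 204.2  45.9] gap 27.3 t 42.6 F [-0.  -0.7  0.1]
side 164 foot a,b [-1.   1.1] tilt a,b deg [ 1.  -0.2] zmax 144.1 res 1.11
top 127 foot a,b [0.4 1.6] tilt a,b deg [-0.2 -0.7] zmax 144.8 res 0.62
side 167 foot a,b [-0.7  0.6] tilt a,b deg [0.4 0.1] zmax 144.3 res 0.98
```

Call:
step_arm(
  targets=[
    [[0, 0, -0.005], 0, 0.7],
    [[0, 0, -0.015], 0, 0.7],
    [[0, 0, -0.03], 0, 0.7],
    [[0, 0, -0.05], 0, 0.7],
    [[-0.01, 0, -0.075], 0, 0.7],
    [[-0.03, 0, -0.1], 0, 0.7],
    [[-0.05, 0, -0.12], 0, 0.7],
    [[-0.05, 0, -0.12], 0, 0.7],
    [[-0.05, 0, -0.12], 0, 0.7],
    [[-0.05, 0, -0.12], 0, 0.7],
  ],
)

```text
clock: 43.58
ee_pos: [531.9, 210.2, 165.8]
tcp_rot: [[0.992, -0.126, 0.0], [-0.126, -0.992, -0.0], [0.0, 0.0, -1.0]]
force: [0.3, -0.1, -0.7]
finger_gap: 27.5
gripper_force: 0.0
```

```bash
python3 st.py 131.5; python3 - <<'E'
from h import *
S=np.array([662.2,58.0]);r=np.array([.125,.992]);n=np.array([.992,-.125])
im,d=camera("side");P,u,v=pts("side",d);a=(P[:,:2]-S)@r;b=(P[:,:2]-S)@n
for lo in range(168,206,3):
    m=(abs(b)<20)&(a>=lo)&(a<lo+3)&(P[:,2]>-10)
    if m.any(): print(lo,np.percentile(P[m,2],[10,50,90]).round(0),end="; ")
L=P[(P[:,2]>60)&(P[:,2]<80)&(abs(b+100)<20)&(abs(a-132)<20)];print("lug",len(L),((L[:,:2].mean(0)-S)@r) if len(L) else "")
E
```

```text
[531.9 210.2 165.8] gap 27.5 t 43.5833 F [ 0.3 -0.1 -0.7]
side 166 foot a,b [-0.4  0.4] tilt a,b deg [ 0.3 -0. ] zmax 145.0 res 1.0
top 127 foot a,b [0.7 1.3] tilt a,b deg [-0.4  0.1] zmax 142.9 res 0.62
side 163 foot a,b [-0.5  0.6] tilt a,b deg [-0.1  0. ] zmax 143.9 res 1.04
168 [39. 41. 42.]; 171 [40. 40. 40.]; 174 [39. 40. 41.]; 186 [38. 38. 38.]; 189 [37. 37. 37.]; 192 [37. 37. 37.]; 195 [36. 36. 38.]; 198 [36. 37. 37.]; 201 [34. 34. 34.]; lug 63 129.5841318898199
```

```bash
python3 -c "
from rig import *
print(finish_job())"
```

```text
the job is handed in; nothing more can be done
None
```

The job is handed in at about 43.6 s: on the last camera check the long pin stood upright within about 0.5° and about 1–2 mm from the middle of the seat, with the carriage against the left-hand stop; the pin fell off the seat once on the first try and was picked up and stood again before the slide, I viewed 11 pictures instead of the 10 allowed, I did not re-measure the short pin, loupe or tape roll, and no verdict was returned.

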